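# Draw the top blank off the stack into the drilling jig

## Task

Slide the top steel blank sideways off the stack in the grey tray, straight across into the channel of the drilling jig and under its bridge, and push it fully home, firmly but gently, against the brass end stop. Keep it sliding flat, do not pick it up; press only lightly (well under 20 N, or you mark the plating), leave the blanks below it as they lie and the other things on the bench alone.

Things in the scene. Friction and masses are not known exactly. Their poses are not given: they have to be found in the camera images.
- blank: top blank of the stack: flat zinc-grey oiled steel plate 140 x 100 x 6 mm, 0.66 kg. Origin: centre of its underside; x: along the 140 mm, towards the jig; z up. Too wide to grip, back wall close behind: press fingertips lightly on its top face and drag slowly. Friction steel on steel is about 0.15, more under fingertips: 8 to 14 N at some 30 mm/s carries it, faster it slips; stay below 20 N on it
- blank_front (a point): middle of the lower edge of the top blank's leading end, 70 mm ahead of its origin
- blank2: the second blank of the stack, under the top one; same size, axes and origin
- blank3: the third blank; same size, axes and origin
- blank4: the lowest blank; same size, axes and origin
- tray: grey steel tray 152 x 118 mm, fixed, with the four blanks stacked to within a few mm. Origin: centre of its underside; x: towards its open end, facing the jig. Blanks' undersides at heights 10, 16, 22, 28 mm; side walls up to 22 mm, back wall at x = -73 mm up to 45 mm (1 to 5 mm behind the blanks); open end at x = 76 mm, 8 to 14 mm from the jig's bed and square to it within 0.1 rad
- jig: drilling jig, fixed. Origin: centre of its underside; x: along the channel, the way in. Bed x -100 to 90 mm, top 26 mm high, 2 mm below the top blank's underside. Two rails 13 mm high bound the channel, 104 mm wide from x = -12 to 86; mouth flares to about 120 mm at x = -40. Blue-grey bridge over x = -11 to 35 mm, from 13 to 25 mm above the bed, brass bushings to 30 mm
- end_stop: brass end stop with black thumb screw, fixed on the jig's bed in the channel, 70 mm wide, 12 mm high, screw to 26 mm. Origin: lower edge of its face, on the bed; x as the jig's x: the blank comes from -x. Its setting differs each time, 64 to 76 mm from the jig's origin. Firm but gentle is a push of 6 to 10 N against it; stay below 15 N
- washer_bin: yellow open-fronted bin of washers, 160 x 105 x 75 mm, not part of the job. Origin: centre of its underside
- wrench: steel spanner 200 mm long, not part of the job. Origin: its middle, on the bench
- oil_can: green can with a red cap, 60 mm across, 120 mm high, not part of the job. Origin: centre of its underside
Things that resemble listed ones, but are neither listed nor needed, are in the scene too. What is shaped like the jig but green or red is not meant. Leave any brown or orange look-alike of the blank alone.

How it is judged:
By the outcome, as a careful person would: the job done as asked, in the order asked, and still so for the second after the job is handed in, with the robot touching nothing.
It also fails if it takes over 70 s, if anything falls off the work surface, if the arm or the gripper's body presses on something with over 40 N, if the wrist force passes 120 N, or if a joint passes its speed limit or range.

## Robot

A 7-joint arm with a two-finger parallel gripper is mounted at the origin on the work surface. World frame = base frame: x ahead of the robot, y to its left, z up, the work surface at z = 0. Lengths are in m, angles in rad, forces in N, time in s.
With the tool pointing down it reaches from about 0.425 to 0.825 m from the base axis. Payload 3.6 kg.
Tool frame: the origin (TCP) lies midway between the tips of the shut fingers; the grasp point (between the pads) lies 19 mm behind it; z points along the fingers, y is the direction in which the jaws open and shut (so a half turn about z gives the same grasp; the last joint's range is limited). The gripper opens to 85 mm and grips with 20 to 120 N. Pads are 22 mm wide; open, the fingers measure 114 mm over their backs; the gripper's body (76 mm by 85 mm) begins 54 mm behind the grasp point. The pads swing forward as they close: fully open they stand 13 mm farther back than shut.
Start: joints at [-1.127, 0.615, -0.013, 1.423, 0.008, 1.103, -0.04], TCP at [0.294, 0.58, 0.231] pointing down, gripper open.
Joint ranges: [-3.12, 3.12], [-0.3, 2.06], [-1.34, 1.32], [0.26, 2.42], [-1.36, 4.5], [0.01, 1.98], [-2.84, 2.84]. Speed limits (rad/s): [2.79, 2.79, 3.14, 3.14, 3.14, 3.14, 3.14].

## Interface

Orientations are given as [roll, pitch, yaw] about the fixed x, y, z axes, in that order (R = Rz(yaw) Ry(pitch) Rx(roll)).
In Python, from workcell import state, grab_frame, calibration, close_job gives the robot as it stands.
- The arm moves only by the tool arm_command, never from a script. Its argument "series" is a list of rows, each an object with "turn": the turn, a rotation vector about the world's x, y, z in degrees, a list of three; "linear": the shift along the world's x, y, z in mm, a list of three; "claw": the closure in counts, from 0 (fully open) to 255 (shut). A call has 1 to 12 rows; each row is the pose to reach, as a shift and turn from the pose measured when the call began; what a row does not reach only later rows make up. A row lasts 1/8 s, in which the tool goes at most 62.5 mm and 10.7 degrees, less where a joint would pass 70% of its speed; a pose out of reach is approached as far as the arm can. A call with a gripper value outside its range is refused whole. The fingers move at their own pace and stop on an object; "squeeze" is the grip in N (left out, the last holds). Time passes only in rows, so rows that repeat a pose let the fingers close. It gives the time, the measured TCP pose, the force and the opening at its end, in the units of the state.
- state(): the state, without advancing time (a new reading comes with each control period).
- grab_frame(name): name is "side" or "top"; returns the picture (400x640x3 uint8, red, green, blue); there is no depth.
- calibration(name): a dict with "mtx" (3x3 intrinsics, pixels), "dist" ([k1, k2, p1, p2, k3] as OpenCV has them; the pictures are not rectified), "cam_to_world" (4x4, takes a point from camera to world coordinates). Camera axes: x right, y up, looking along -z (the intrinsics and any distortion apply to the point x, -y, -z); pixel columns grow to the right and rows downward; lengths in m; the calibration is good to about 2 mm. A picture is of the moment at which its call begins. calibration takes no time and is no camera call.
- close_job(): hands the job in, once; it reports no verdict.
The state is a dict: "t": time; "joint_pos": joint angles; "qvel": joint speeds; "joint_torque": joint torques, N m; "eef_pos": TCP position; "tcp_rot": TCP orientation; "force": force on the tool from outside, world axes, zero at the start; "torque": the same for the moment, N m; "gripper_width": finger opening in m.
Only numpy, scipy, OpenCV 4.12 (cv2) and the standard library are available. Lean on these libraries where they do the work, as an engineer would, in place of code of your own. Each camera call takes 0.05 s, during which the arm holds its last target.

## Working session

There is one attempt and no reset: what is moved stays moved. The work goes in short steps, Python scripts to look and compute and a tool call to move; the robot and the scene stay as the last step left them, time stands still between calls to the robot, and variables do not carry over. Pictures are saved under pics/ and viewed, and the job is handed in when it is done.

Besides the shell and the picture viewer there is one more tool, called after ">>>" by a JSON object that holds its "fn" and its "kwargs". arm_command: Moves the arm, as the interface text tells. Its arguments: {"type":"object","properties":{"series":{"type":"array","items":{"type":"object","properties":{"turn":{"type":"array","items":{"type":"number"}},"linear":{"type":"array","items":{"type":"number"}},"claw":{"type":"number"}}}},"squeeze":{"type":"number"}},"required":["series"]}

```bash
mkdir -p pics; python3 - <<'E'
from workcell import state, grab_frame, calibration
import cv2,numpy as np
for n in("top","side"):
    f=grab_frame(n); cv2.imwrite(f"pics/{n}0.png",f[...,::-1]); c=calibration(n); print(n,c)
s=state();print({k:np.round(v,4) for k,v in s.items()})
E
```

```text
top {'mtx': array([[467.66030657,   0.        , 326.66791132],
       [  0.        , 467.66030657, 198.17220765],
       [  0.        ,   0.        ,   1.        ]]), 'dist': array([-0.0214938,  0.       ,  0.       ,  0.       ,  0.       ]), 'cam_to_world': array([[-0.00632914,  0.98731981, -0.15861759,  0.34177269],
       [-0.9999613 , -0.00527961,  0.00703726,  0.00981579],
       [ 0.00611059,  0.15865599,  0.98731501,  1.45929978],
       [ 0.        ,  0.        ,  0.        ,  1.        ]])}
side {'mtx': array([[507.3884567 ,   0.        , 327.15392753],
       [  0.        , 507.3884567 , 198.77489499],
       [  0.        ,   0.        ,   1.        ]]), 'dist': array([0.0257609, 0.       , 0.       , 0.       , 0.       ]), 'cam_to_world': array([[-0.98919235,  0.09968148, -0.1075272 ,  0.40749934],
       [-0.14585578, -0.59402114,  0.79111629,  0.98221711],
       [ 0.01498621,  0.79824964,  0.60214028,  0.80721075],
       [ 0.        ,  0.        ,  0.        ,  1.        ]])}
{'t': np.float64(0.1), 'joint_pos': array([-1.1275,  0.6159, -0.0126,  1.4248,  0.0081,  1.1034, -0.0404]), 'qvel': array([ 0.0009, -0.0027, -0.0003, -0.0031, -0.0007,  0.    , -0.0006]), 'joint_torque': array([ 1.50000e-03, -4.70387e+01,  2.60300e-01, -1.71571e+01,
        1.01000e-02,  5.80000e-03,  0.00000e+00]), 'eef_pos': array([0.2939, 0.579 , 0.2302]), 'tcp_rot': array([-3.1392,  0.    ,  2.6718]), 'force': array([-1.2914,  0.322 , -0.5908]), 'torque': array([ 0.0824, -0.0033, -0.0392]), 'gripper_width': np.float64(0.0855)}
```

View pics/top0.png

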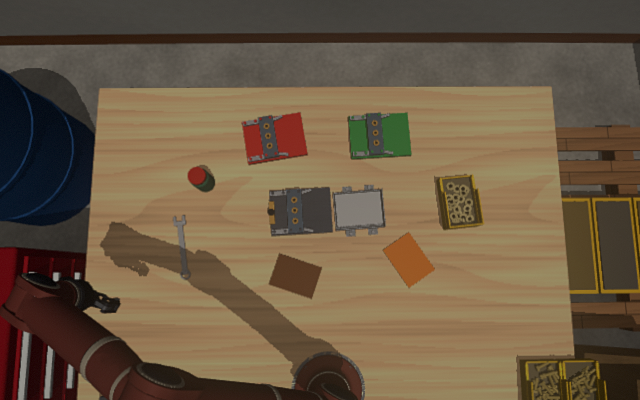

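View pics/side0.png

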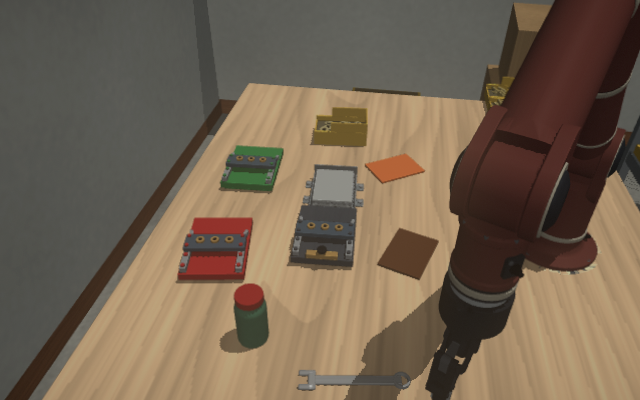

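The top view shows three jig shapes: red at (275,138), green at (380,135) and dark grey with a brass stop at (300,211). The dark grey one fits, because red and green are excluded. For the blank, brown (295,276) and orange (408,260) are look-alikes. The zinc-grey plate in the tray at (359,210) is the one meant. I'll confirm this in an enlarged crop.

```bash
python3 - <<'E'
import cv2
a=cv2.imread("pics/top0.png")[175:250,255:400]; a=cv2.resize(a,None,fx=5.4,fy=5.4,interpolation=cv2.INTER_CUBIC); cv2.imwrite("pics/topc.png",cv2.convertScaleAbs(a,alpha=1.5))
a=cv2.imread("pics/side0.png")[155:275,280:380]; a=cv2.resize(a,None,fx=5,fy=5,interpolation=cv2.INTER_CUBIC); cv2.imwrite("pics/sidec.png",cv2.convertScaleAbs(a,alpha=1.5))
E
```

```text
(no output)
```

View pics/topc.png

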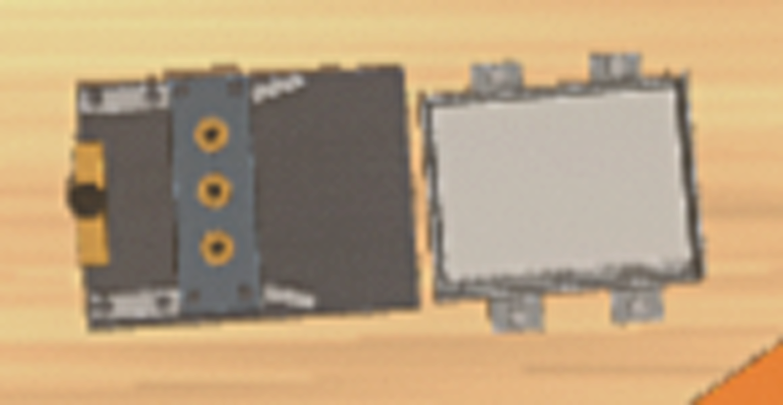

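View pics/sidec.png

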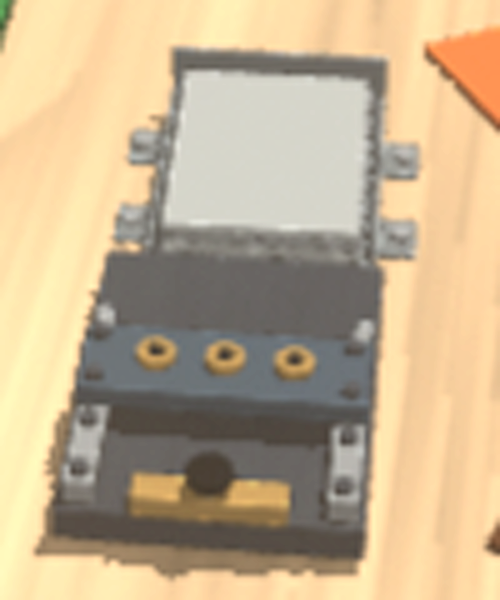

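The crops confirm it. The dark jig has the brass stop at its left end and the blue-grey bridge, and the light grey blank sits in the tray to the right. I'll measure both now.

```bash
cat > h.py <<'E'
import cv2,numpy as np
from workcell import calibration
C={n:calibration(n) for n in("top","side")}
def ray(n,px,z):
    c=C[n]; u=cv2.undistortPoints(np.float64(px).reshape(-1,1,2),c["mtx"],c["dist"]).reshape(-1,2)
    d=np.c_[u[:,0],-u[:,1],-np.ones(len(u))]@c["cam_to_world"][:3,:3].T; o=c["cam_to_world"][:3,3]
    return o+d*((z-o[2])/d[:,2])[:,None]
def proj(n,P):
    c=C[n]; T=np.linalg.inv(c["cam_to_world"]); q=np.atleast_2d(P)@T[:3,:3].T+T[:3,3]; q=q*[1,-1,-1]
    return cv2.projectPoints(q,np.zeros(3),np.zeros(3),c["mtx"],c["dist"])[0].reshape(-1,2)
def big(m,box):
    k=np.zeros_like(m); x0,y0,x1,y1=box; k[y0:y1,x0:x1]=m[y0:y1,x0:x1]
    cs=cv2.findContours(k,cv2.RETR_EXTERNAL,cv2.CHAIN_APPROX_NONE)[0]; return max(cs,key=cv2.contourArea)
def rect(n,cnt,z):
    # undistorted contour on plane -> min area rect
    P=ray(n,cnt.reshape(-1,2).astype(float),z)[:,:2]*1000
    return cv2.minAreaRect(P.astype(np.float32)),P
def show(n,box,f,name,pts=[]):
    pass
E
python3 - <<'E'
from h import *
for n,bb,bs in(("top",(325,180,392,245),(265,190,280,235)),("side",(295,160,375,205),(300,240,345,262))):
    im=cv2.imread(f"pics/{n}0.png"); hsv=cv2.cvtColor(im,cv2.COLOR_BGR2HSV)
    m=((hsv[...,1]<40)&(hsv[...,2]>(115 if n=="top" else 125))).astype(np.uint8)
    x0,y0,x1,y1=bb; print(n,im[(y0+y1)//2,(x0+x1)//2])
    c=big(m,bb); r,P=rect(n,c,.034); print("blank",cv2.boundingRect(c),r, cv2.contourArea(c))
    print(np.round(cv2.boxPoints(r),1).tolist())
    m=((hsv[...,1]>100)&(hsv[...,0]<28)&(hsv[...,2]>60)).astype(np.uint8)
    c=big(m,bs); r,P=rect(n,c,.038); print("stop",cv2.boundingRect(c),r);print(np.round(cv2.boxPoints(r),1).tolist())
# jig bed, top view
im=cv2.imread("pics/top0.png");hsv=cv2.cvtColor(im,cv2.COLOR_BGR2HSV)
m=((hsv[...,1]<70)).astype(np.uint8)
c=big(m,(262,180,333,242)); r,P=rect("top",c,.026);print("jig",cv2.boundingRect(c),r);print(np.round(cv2.boxPoints(r),1).tolist())
m=((hsv[...,1]<90)&(hsv[...,0]>95)&(hsv[...,0]<125)&(hsv[...,2]>60)).astype(np.uint8)
c=big(m,(282,180,308,242)); r,P=rect("top",c,.051);print("bridge",cv2.boundingRect(c),r)
E
```

```text
top [117 125 130]
blank (335, 192, 48, 35) ((536.549072265625, -97.59650421142578), (101.45101165771484, 138.6436767578125), 4.185214042663574) 1359.5
[[480.8999938964844, -32.20000076293945], [491.0, -170.39999389648438], [592.2000122070312, -163.0], [582.0999755859375, -24.799999237060547]]
stop (265, 200, 10, 35) ((513.072998046875, 174.8877410888672), (104.73638916015625, 27.620805740356445), 0.6562880873680115)
[[460.6000061035156, 188.10000610351562], [460.8999938964844, 160.5], [565.5999755859375, 161.6999969482422], [565.2999877929688, 189.3000030517578]]
side [135 142 143]
blank (313, 169, 41, 33) ((538.2860717773438, -99.38871765136719), (99.19819641113281, 138.47225952148438), 4.257255554199219) 1086.5
[[483.70001220703125, -34.0], [494.0, -172.10000610351562], [592.9000244140625, -164.8000030517578], [582.5999755859375, -26.700000762939453]]
stop (306, 250, 32, 10) ((527.8182373046875, 174.5392608642578), (69.41425323486328, 26.699853897094727), 4.44913387298584)
[[492.20001220703125, 185.1999969482422], [494.29998779296875, 158.5], [563.5, 163.89999389648438], [561.4000244140625, 190.5]]
jig (269, 188, 64, 48) ((533.54443359375, 81.56355285644531), (141.17376708984375, 188.0570526123047), 3.3720483779907227)
[[457.5, 171.3000030517578], [468.6000061035156, -16.5], [609.5, -8.199999809265137], [598.5, 179.60000610351562]]
bridge (287, 189, 16, 44) ((530.6819458007812, 98.61444091796875), (131.3237762451172, 43.75448226928711), 3.2748777866363525)
```

```bash
python3 - <<'E'
from h import *
for n,b in(("top",(286,190,306,232)),("side",(300,215,350,236))):
    im=cv2.imread(f"pics/{n}0.png"); hsv=cv2.cvtColor(im,cv2.COLOR_BGR2HSV)
    m=((hsv[...,1]>70)&(hsv[...,0]<28)).astype(np.uint8)
    k=np.zeros_like(m);k[b[1]:b[3],b[0]:b[2]]=m[b[1]:b[3],b[0]:b[2]]
    k=cv2.morphologyEx(k,cv2.MORPH_CLOSE,np.ones((3,3),np.uint8))
    N,l,st,ce=cv2.connectedComponentsWithStats(k)
    i=[j for j in range(1,N) if st[j,4]>8]; print(n,np.round(ce[i],1).tolist(),st[i,4]); print(np.round(ray(n,ce[i],.055)*1000,1).tolist())
    # blank edges by subpixel gradient-free: line fit of contour sides
    bb=(325,180,392,245) if n=="top" else (295,160,375,205)
    m=((hsv[...,1]<40)&(hsv[...,2]>(115 if n=="top" else 125))).astype(np.uint8)
    c=big(m,bb); r,P=rect(n,c,.034); ctr=np.array(r[0]); 
    for s in(-1,1):
        Q=P[(np.abs(P[:,1]-ctr[1])<55)&((P[:,0]-ctr[0])*s>35)]
        v=cv2.fitLine(Q.astype(np.float32),cv2.DIST_HUBER,0,.01,.01).ravel(); v[:2]*=np.sign(v[1]); print(" side",s,"dir",np.degrees(np.arctan2(-v[0],v[1])),"x at centre y",v[2]+v[0]/v[1]*(ctr[1]-v[3]))
# jig bed side edges top view
im=cv2.imread("pics/top0.png");hsv=cv2.cvtColor(im,cv2.COLOR_BGR2HSV)
m=((hsv[...,1]<70)).astype(np.uint8); c=big(m,(262,180,333,242)); r,P=rect("top",c,.026)
for s in(-1,1):
    Q=P[(P[:,1]>5)&(P[:,1]<70)&((P[:,0]-535)*s>50)]
    v=cv2.fitLine(Q.astype(np.float32),cv2.DIST_HUBER,0,.01,.01).ravel(); v[:2]*=np.sign(v[1]); print("jig side",s,np.degrees(np.arctan2(-v[0],v[1])),"x at y=40",v[2]+v[0]/v[1]*(40-v[3]))
E
```

```text
top [[293.5, 199.5], [294.3, 209.9], [294.5, 220.5]] [32 33 32]
[[563.8, 100.6, 55.0], [531.9, 98.0, 55.0], [499.7, 97.3, 55.0]]
 side -1 dir 3.8251016 x at centre y 489.86040256492925
 side 1 dir 4.1620345 x at centre y 585.9710551502064
side [[310.6, 225.1], [324.4, 226.1], [338.4, 227.1]] [44 47 47]
[[564.7, 99.8, 55.0], [532.7, 98.3, 55.0], [500.5, 96.5, 55.0]]
 side -1 dir 5.240658 x at centre y 489.78815087706823
 side 1 dir 4.3539352 x at centre y 586.6757337558606
jig side -1 2.6143072 x at y=40 466.72302
jig side 1 3.4715774 x at y=40 602.55634
```

>>> {"fn": "arm_command", "kwargs": {"series": [{"linear": [20, -60, 0], "turn": [0, 0, -5]}, {"linear": [41, -119, 0], "turn": [0, 0, -10]}, {"linear": [61, -178, 0], "turn": [0, 0, -15]}, {"linear": [82, -237, 0], "turn": [0, 0, -20]}, {"linear": [102, -296, 0], "turn": [0, 0, -25]}, {"linear": [123, -355, 0], "turn": [0, 0, -30], "claw": 110}, {"linear": [143, -414, 0], "turn": [0, 0, -35], "claw": 110}, {"linear": [164, -473, 0], "turn": [0, 0, -40], "claw": 110}, {"linear": [184, -532, 0], "turn": [0, 0, -45], "claw": 110}, {"linear": [205, -591, 0], "turn": [0, 0, -50], "claw": 110}, {"linear": [225, -650, 0], "turn": [0, 0, -55], "claw": 110}, {"linear": [245, -705, -20], "turn": [0, 0, -59], "claw": 110}], "squeeze": 40}}

```text
$.series[0]: bad value
```

>>> {"fn": "arm_command", "kwargs": {"series": [{"linear": [20, -60, 0], "turn": [0, 0, -5], "claw": 0}, {"linear": [41, -119, 0], "turn": [0, 0, -10], "claw": 0}, {"linear": [61, -178, 0], "turn": [0, 0, -15], "claw": 0}, {"linear": [82, -237, 0], "turn": [0, 0, -20], "claw": 0}, {"linear": [102, -296, 0], "turn": [0, 0, -25], "claw": 0}, {"linear": [123, -355, 0], "turn": [0, 0, -30], "claw": 110}, {"linear": [143, -414, 0], "turn": [0, 0, -35], "claw": 110}, {"linear": [164, -473, 0], "turn": [0, 0, -40], "claw": 110}, {"linear": [184, -532, 0], "turn": [0, 0, -45], "claw": 110}, {"linear": [205, -591, 0], "turn": [0, 0, -50], "claw": 110}, {"linear": [225, -650, 0], "turn": [0, 0, -55], "claw": 110}, {"linear": [245, -705, -20], "turn": [0, 0, -59], "claw": 110}], "squeeze": 40}}

```text
t: 1.6
eef_pos: [0.5404, -0.1282, 0.2112]
tcp_rot: [3.14, 0.001, 1.64]
force: [-0.1, 1.1, -0.4]
gripper_width: 0.0484
```

>>> {"fn": "arm_command", "kwargs": {"series": [{"linear": [0, -6, -40], "turn": [0, 0, 0], "claw": 110}, {"linear": [0.5, -12, -80], "turn": [0, 0, 0], "claw": 110}, {"linear": [0.5, -12, -120], "turn": [0, 0, 0], "claw": 110}, {"linear": [0.5, -12, -150], "turn": [0, 0, 0], "claw": 110}, {"linear": [0.5, -12, -150], "turn": [0, 0, 0], "claw": 110}, {"linear": [0.5, -12, -150], "turn": [0, 0, 0], "claw": 110}]}}

```text
t: 2.35
eef_pos: [0.5416, -0.1405, 0.0621]
tcp_rot: [3.139, 0.001, 1.64]
force: [1.0, -0.0, 0.4]
gripper_width: 0.0487
```

```bash
python3 - <<'E'
from workcell import *
import cv2,numpy as np
for n,b in(("top",(175,250,255,400)),("side",(130,275,270,400))):
    a=grab_frame(n)[...,::-1][b[0]:b[1],b[2]:b[3]]; cv2.imwrite(f"pics/{n}1.png",cv2.convertScaleAbs(cv2.resize(a,None,fx=4,fy=4,interpolation=2),alpha=1.5))
s=state();print(s["t"],s["eef_pos"],s["tcp_rot"],s["force"])
E
```

```text
2.45 [ 0.54199523 -0.1405136   0.0627408 ] [3.13730623e+00 1.85547683e-03 1.63979603e+00] [0.60352674 0.8153177  0.48936941]
```

View pics/side1.png

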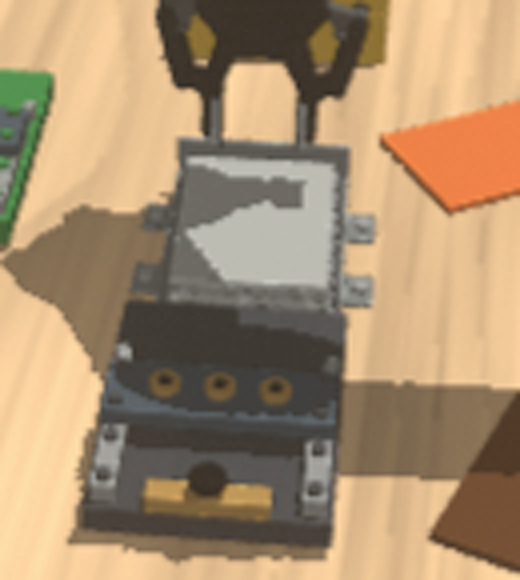

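The side view shows the two tips centred on the blank at crop pixels (212,140) and (303,140). The 28 mm of height makes them appear over the back wall, as it should. I'll descend gently now.

>>> {"fn": "arm_command", "kwargs": {"series": [{"linear": [0, 0, -10], "turn": [0.1, 0, 0], "claw": 110}, {"linear": [0, 0, -20], "turn": [0.1, 0, 0], "claw": 110}, {"linear": [0, 0, -25], "turn": [0.1, 0, 0], "claw": 110}, {"linear": [0, 0, -26], "turn": [0.1, 0, 0], "claw": 110}, {"linear": [0, 0, -26], "turn": [0.1, 0, 0], "claw": 110}, {"linear": [0, 0, -26], "turn": [0.1, 0, 0], "claw": 110}]}}

```text
t: 3.2
eef_pos: [0.5422, -0.1406, 0.0369]
tcp_rot: [3.137, 0.0, 1.64]
force: [-0.5, -0.2, -0.9]
gripper_width: 0.0488
```

>>> {"fn": "arm_command", "kwargs": {"series": [{"linear": [0, 0, -1], "turn": [0, 0, 0], "claw": 110}, {"linear": [0, 0, -2], "turn": [0, 0, 0], "claw": 110}, {"linear": [0, 0, -3], "turn": [0, 0, 0], "claw": 110}, {"linear": [0, 0, -3], "turn": [0, 0, 0], "claw": 110}]}}

```text
t: 3.7
eef_pos: [0.5421, -0.1405, 0.0338]
tcp_rot: [3.137, 0.0, 1.64]
force: [0.3, 0.7, -0.1]
gripper_width: 0.0482
```

>>> {"fn": "arm_command", "kwargs": {"series": [{"linear": [0, 0, -0.7], "turn": [0, 0, 0], "claw": 110}, {"linear": [0, 0, -1.4], "turn": [0, 0, 0], "claw": 110}, {"linear": [0, 0, -1.4], "turn": [0, 0, 0], "claw": 110}]}}

```text
t: 4.08
eef_pos: [0.542, -0.1405, 0.0323]
tcp_rot: [3.137, 0.0, 1.64]
force: [-0.2, -0.1, 0.6]
gripper_width: 0.0484
```

>>> {"fn": "arm_command", "kwargs": {"series": [{"linear": [0, 0, -0.6], "turn": [0, 0, 0], "claw": 110}, {"linear": [0, 0, -1.2], "turn": [0, 0, 0], "claw": 110}, {"linear": [0, 0, -1.2], "turn": [0, 0, 0], "claw": 110}]}}

```text
t: 4.45
eef_pos: [0.5421, -0.1405, 0.0315]
tcp_rot: [3.137, 0.0, 1.64]
force: [-1.3, 0.2, 3.5]
gripper_width: 0.0482
```

>>> {"fn": "arm_command", "kwargs": {"series": [{"linear": [0, 0, -0.5], "turn": [0, 0, 0], "claw": 110}, {"linear": [0, 0, -1], "turn": [0, 0, 0], "claw": 110}, {"linear": [0, 0, -1], "turn": [0, 0, 0], "claw": 110}]}}

```text
t: 4.82
eef_pos: [0.5423, -0.1407, 0.0314]
tcp_rot: [3.136, -0.0, 1.64]
force: [-1.3, 0.3, 7.9]
gripper_width: 0.0484
```

>>> {"fn": "arm_command", "kwargs": {"series": [{"linear": [0, 0, -0.9], "turn": [0, 0, 0], "claw": 110}, {"linear": [0, 0, -1.3], "turn": [0, 0, 0], "claw": 110}, {"linear": [0, 2, -1.3], "turn": [0, 0, -0.1], "claw": 110}, {"linear": [0, 5, -1.3], "turn": [0, 0, -0.2], "claw": 110}, {"linear": [0.1, 8, -1.3], "turn": [0, 0, -0.3], "claw": 110}, {"linear": [0.2, 11, -1.3], "turn": [0, 0, -0.3], "claw": 110}]}}

```text
t: 5.58
eef_pos: [0.5438, -0.1315, 0.0315]
tcp_rot: [3.133, 0.003, 1.634]
force: [-0.5, -1.4, 7.7]
gripper_width: 0.0486
```

```bash
cat >> h.py <<'E'
from workcell import grab_frame,state
def look(k,f=5):
    for n,b in(("top",(175,250,255,400)),("side",(155,275,280,380))):
        im=grab_frame(n)[...,::-1]; cv2.imwrite(f"pics/{n}{k}_full.png",im)
        a=im[b[0]:b[1],b[2]:b[3]]; cv2.imwrite(f"pics/{n}{k}.png",cv2.convertScaleAbs(cv2.resize(a,None,fx=f,fy=f,interpolation=2),alpha=1.6))
    s=state();print(round(s["t"],2),np.round(s["eef_pos"]*1000,1),s["tcp_rot"].round(4),s["force"].round(2))
E
python3 -c "
from h import *
look(2)"
```

```text
5.67 [ 543.9 -130.8   31.5] [3.1329e+00 2.1000e-03 1.6342e+00] [ 0.38 -0.62  8.55]
```

View pics/side2.png

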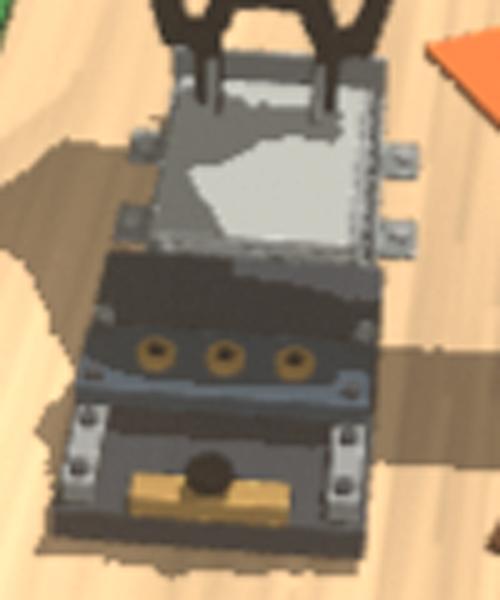

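>>> {"fn": "arm_command", "kwargs": {"series": [{"linear": [0, 1, -1.6], "turn": [0, 0.2, 0], "claw": 110}, {"linear": [0, 4, -1.6], "turn": [0, 0.3, -0.1], "claw": 110}, {"linear": [0, 7.5, -1.6], "turn": [0, 0.4, -0.2], "claw": 110}, {"linear": [0, 11, -1.6], "turn": [0, 0.4, -0.3], "claw": 110}, {"linear": [0, 14.5, -1.6], "turn": [0, 0.4, -0.4], "claw": 110}, {"linear": [-0.1, 18, -1.6], "turn": [0, 0.4, -0.5], "claw": 110}, {"linear": [-0.2, 21.5, -1.6], "turn": [0, 0.4, -0.6], "claw": 110}, {"linear": [-0.3, 25, -1.6], "turn": [0, 0.4, -0.7], "claw": 110}, {"linear": [-0.4, 28.5, -1.6], "turn": [0, 0.4, -0.7], "claw": 110}, {"linear": [-0.5, 32, -1.6], "turn": [0, 0.4, -0.7], "claw": 110}, {"linear": [-0.6, 35.5, -1.6], "turn": [0, 0.4, -0.7], "claw": 110}]}}

```text
t: 7.05
eef_pos: [0.5449, -0.0971, 0.0314]
tcp_rot: [3.136, 0.005, 1.621]
force: [-0.7, -1.9, 9.1]
gripper_width: 0.0488
```

```bash
python3 -c "
from h import *
look(3)"
```

```text
7.15 [544.8 -96.3  31.4] [3.1361 0.0036 1.622 ] [0.43 0.12 9.06]
```

View pics/side3.png

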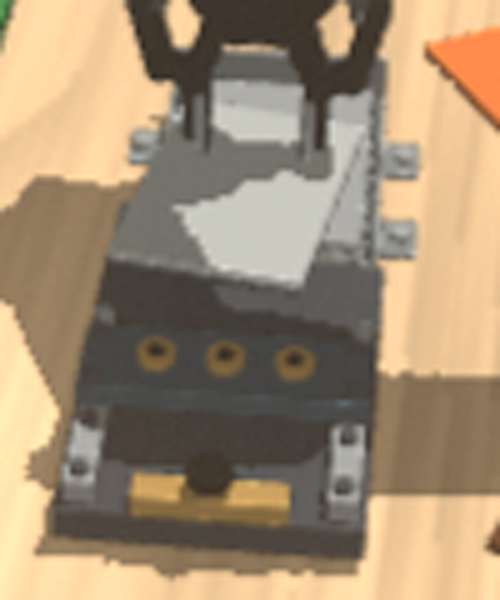

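View pics/top3.png

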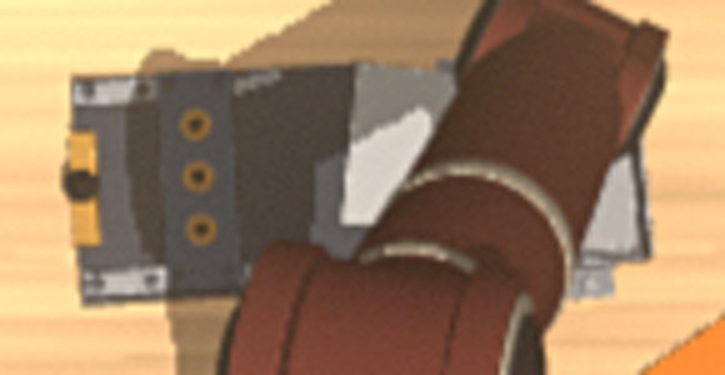

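The side view shows the blank yawed: front corners at crop (107,255) and (303,288). The -x tip is carrying more of the load. I'll measure the yaw before going on.

```bash
python3 - <<'E'
from h import *
p=ray("side",[[280+107/5,155+255/5],[280+303/5,155+288/5],[280+366/5,155+125/5]],.034)*1000
print(p.round(1)); d=p[0]-p[1]; print(np.degrees(np.arctan2(d[1],d[0])), np.linalg.norm(d))
d=p[1]-p[2];print(np.linalg.norm(d), np.degrees(np.arctan2(-d[0],d[1])))
E
```

```text
[[ 604.3    6.4   34. ]
 [ 505.    16.4   34. ]
 [ 489.2 -127.3   34. ]]
-5.778821610705952 99.79568739273034
144.6042896717286 -6.250986087898679
```

```bash
python3 -c "
import cv2
a=cv2.imread('pics/side3_full.png')[165:220,290:362];cv2.imwrite('pics/s3z.png',cv2.convertScaleAbs(cv2.resize(a,None,fx=10,fy=10,interpolation=2),alpha=2))"
```

```text
(no output)
```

View pics/s3z.png

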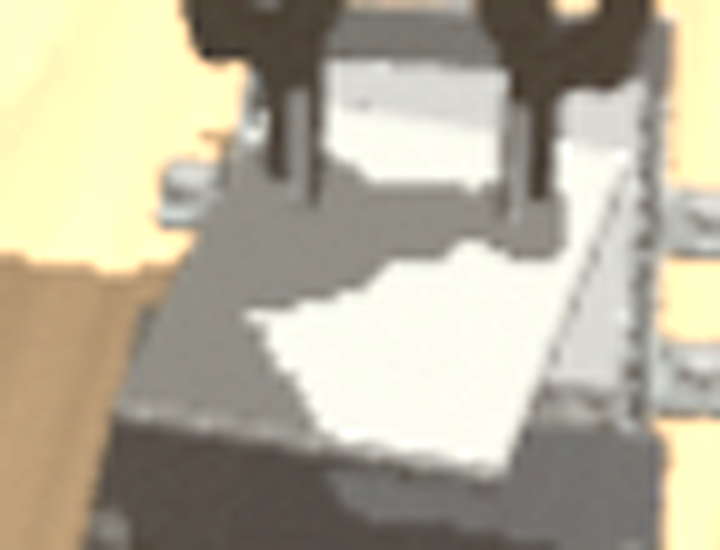

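```bash
python3 - <<'E'
from h import *
p=ray("side",[[290+30.5,165+20],[290+52.5,165+21.5]],.034)*1000
print(p.round(1),p.mean(0))
E
```

```text
[[571.6 -90.2  34. ]
 [513.7 -93.1  34. ]] [542.6505847  -91.61232396  34.        ]
```

>>> {"fn": "arm_command", "kwargs": {"series": [{"linear": [0, 0, 3], "turn": [0.1, 0.2, 0], "claw": 110}, {"linear": [0, 0, 10], "turn": [0.2, 0.3, 0], "claw": 110}, {"linear": [1, 15, 13], "turn": [0.2, 0.3, -4], "claw": 110}, {"linear": [2, 38, 13], "turn": [0.2, 0.3, -9], "claw": 110}, {"linear": [2, 38, 13], "turn": [0.2, 0.3, -9], "claw": 110}, {"linear": [2, 38, 13], "turn": [0.2, 0.3, -9], "claw": 110}]}}

```text
t: 7.9
eef_pos: [0.5468, -0.0594, 0.0445]
tcp_rot: [3.141, 0.001, 1.465]
force: [-0.1, -0.9, 0.6]
gripper_width: 0.0487
```

>>> {"fn": "arm_command", "kwargs": {"series": [{"linear": [1, 0, -5], "turn": [0, 0, 0], "claw": 110}, {"linear": [2, 0, -9], "turn": [0, 0, 0], "claw": 110}, {"linear": [2, 0, -11.5], "turn": [0, 0, 0], "claw": 110}, {"linear": [2, 0, -12.5], "turn": [0, 0, 0], "claw": 110}, {"linear": [2, 0, -13.2], "turn": [0, 0, 0], "claw": 110}, {"linear": [2, 0, -13.8], "turn": [0, 0, 0], "claw": 110}, {"linear": [2, 0, -14], "turn": [0, 0, 0], "claw": 110}]}}

```text
t: 8.78
eef_pos: [0.5489, -0.0595, 0.0313]
tcp_rot: [3.141, 0.001, 1.465]
force: [-1.6, 0.1, 6.5]
gripper_width: 0.0486
```

>>> {"fn": "arm_command", "kwargs": {"series": [{"linear": [0, 0, -1.3], "turn": [0, 0, 0], "claw": 110}, {"linear": [-0.4, 1, -1.4], "turn": [0, 0, 1], "claw": 110}, {"linear": [-1.4, 2, -1.4], "turn": [0, 0, 2.5], "claw": 110}, {"linear": [-2.6, 3.5, -1.4], "turn": [0, 0, 4], "claw": 110}, {"linear": [-3.8, 5, -1.4], "turn": [0, 0, 5.5], "claw": 110}, {"linear": [-5, 6.5, -1.4], "turn": [0, 0, 7], "claw": 110}, {"linear": [-6.2, 8, -1.4], "turn": [0, 0, 8.3], "claw": 110}, {"linear": [-7.2, 9.5, -1.4], "turn": [0, 0, 9], "claw": 110}]}}

```text
t: 9.78
eef_pos: [0.544, -0.0511, 0.0315]
tcp_rot: [3.135, 0.003, 1.623]
force: [0.9, -1.1, 6.3]
gripper_width: 0.0487
```

```bash
python3 -c "
from h import *
look(4)
a=cv2.imread('pics/side4_full.png')[165:225,290:362];cv2.imwrite('pics/s4z.png',cv2.convertScaleAbs(cv2.resize(a,None,fx=9,fy=9,interpolation=2),alpha=2))"
```

```text
9.88 [543.8 -50.9  31.4] [3.1358e+00 2.7000e-03 1.6225e+00] [ 0.88 -0.24  5.95]
```

View pics/s4z.png

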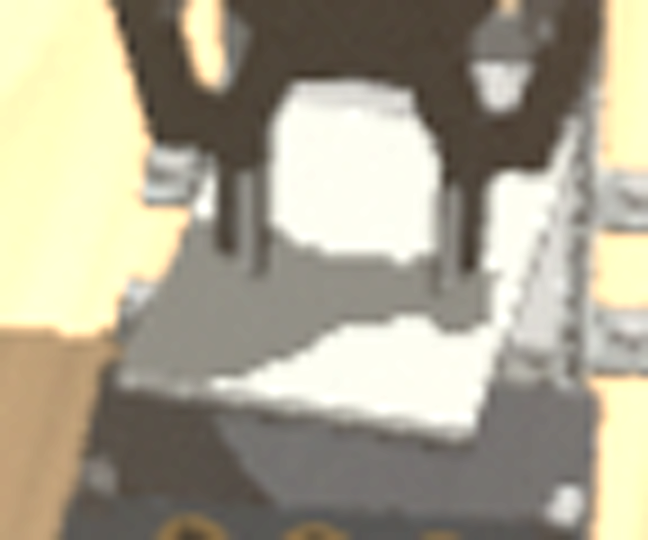

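```bash
python3 - <<'E'
from h import *
s=state(); print(s["t"],s["force"],s["torque"])
p=ray("side",[[290+118/9,165+378/9],[290+475/9,165+435/9],[290+260/9,165+270/9],[290+450/9,165+285/9]],.034)*1000
print(p.round(1)); d=p[0]-p[1]; print(np.degrees(np.arctan2(d[1],d[0])), np.linalg.norm(d))
E
```

```text
9.875 [ 0.88057259 -0.23956235  5.95449067] [-0.19205498  0.00977875 -0.00885768]
[[599.3   9.6  34. ]
 [499.4  18.4  34. ]
 [568.7 -46.   34. ]
 [514.6 -47.9  34. ]]
-5.00472410994069 100.35373174932387
```

>>> {"fn": "arm_command", "kwargs": {"series": [{"linear": [0, 0, 3], "turn": [0, 0.4, 0], "claw": 110}, {"linear": [1, 1, 6], "turn": [0, 0.75, -3], "claw": 110}, {"linear": [2, 3, 6], "turn": [0, 0.75, -8], "claw": 110}, {"linear": [2, 3, 4], "turn": [0, 0.75, -8], "claw": 110}, {"linear": [2, 3, 2], "turn": [0, 0.75, -8], "claw": 110}, {"linear": [2, 3, 1.5], "turn": [0, 0.75, -8], "claw": 110}, {"linear": [2, 3, 1.5], "turn": [0, 0.75, -8], "claw": 110}]}}

```text
t: 10.75
eef_pos: [0.5456, -0.048, 0.0328]
tcp_rot: [-3.134, 0.003, 1.483]
force: [-0.1, -0.2, 0.6]
gripper_width: 0.0487
```

>>> {"fn": "arm_command", "kwargs": {"series": [{"linear": [0, 0, -0.8], "turn": [0, 0, 0], "claw": 110}, {"linear": [0, 0, -1.6], "turn": [0, 0, 0], "claw": 110}, {"linear": [0, 0, -2.3], "turn": [0, 0, 0], "claw": 110}, {"linear": [0, 0, -2.9], "turn": [0, 0, 0], "claw": 110}, {"linear": [0, 0, -2.9], "turn": [0, 0, 0], "claw": 110}]}}

```text
t: 11.38
eef_pos: [0.5467, -0.0484, 0.0314]
tcp_rot: [-3.137, 0.003, 1.483]
force: [-1.5, 1.0, 8.9]
gripper_width: 0.0484
```

```bash
python3 - <<'E'
from h import *
s=state(); print(s["t"],s["force"],s["torque"],s["tcp_rot"])
E
```

```text
11.375 [-1.50049483  0.98476441  8.93978039] [0.03615839 0.07977765 0.0012948 ] [-3.13676511e+00  2.78751097e-03  1.48267438e+00]
```

>>> {"fn": "arm_command", "kwargs": {"series": [{"linear": [0, 0, -1.4], "turn": [0, -0.1, 0], "claw": 110}, {"linear": [-0.3, 0.5, -1.5], "turn": [0, -0.1, 1], "claw": 110}, {"linear": [-0.6, 1, -1.5], "turn": [0, -0.1, 2.4], "claw": 110}, {"linear": [-1, 2, -1.5], "turn": [0, -0.1, 3.8], "claw": 110}, {"linear": [-1.5, 3, -1.5], "turn": [0, -0.1, 5.2], "claw": 110}, {"linear": [-2, 4, -1.5], "turn": [0, -0.1, 6.6], "claw": 110}, {"linear": [-2.5, 5, -1.5], "turn": [0, -0.1, 8], "claw": 110}, {"linear": [-2.7, 6, -1.5], "turn": [0, -0.1, 8], "claw": 110}]}}

```text
t: 12.38
eef_pos: [0.546, -0.0436, 0.0314]
tcp_rot: [3.14, 0.005, 1.622]
force: [0.2, -1.7, 6.9]
gripper_width: 0.0491
```

```bash
python3 -c "
from h import *
look(5)
a=cv2.imread('pics/side5_full.png')[165:225,290:362];cv2.imwrite('pics/s5z.png',cv2.convertScaleAbs(cv2.resize(a,None,fx=9,fy=9,interpolation=2),alpha=2))"
```

```text
12.47 [545.9 -43.5  31.3] [3.1402 0.0044 1.6218] [ 1.27 -0.78  5.98]
```

View pics/s5z.png

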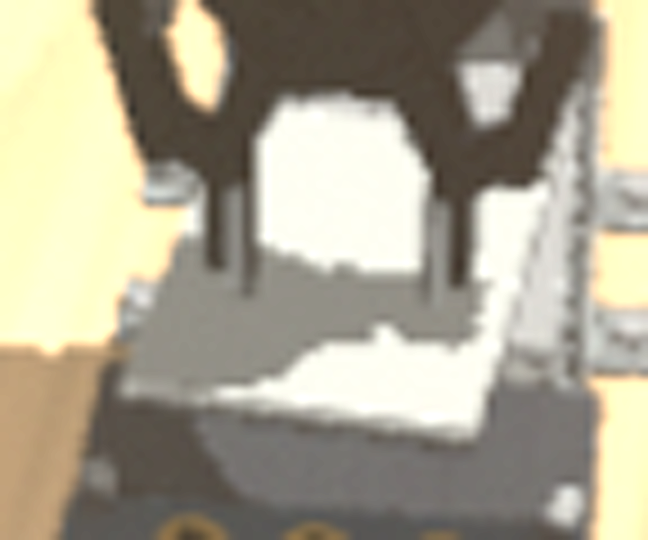

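```bash
python3 - <<'E'
from h import *
p=ray("side",[[290+120/9,165+393/9],[290+475/9,165+435/9],[290+245/9,165+290/9],[290+437/9,165+302/9]],.034)*1000
print(p.round(1)); d=p[0]-p[1]; a=np.arctan2(d[1],d[0]);print(np.degrees(a), np.linalg.norm(d))
f=(p[0]+p[1])/2; print("centre",f[:2]-70*np.array([-np.sin(a),np.cos(a)]))
E
```

```text
[[597.6  16.1  34. ]
 [499.4  18.4  34. ]
 [571.4 -36.   34. ]
 [517.2 -39.4  34. ]]
-1.3309854398013816 98.2351855756153
centre [546.84549847 -52.74014767]
```

>>> {"fn": "arm_command", "kwargs": {"series": [{"linear": [0, 0, 3], "turn": [0, 0.3, 0], "claw": 110}, {"linear": [0, 0, 6], "turn": [0, 0.55, -3], "claw": 110}, {"linear": [0, 0, 6], "turn": [0, 0.55, -6.5], "claw": 110}, {"linear": [0, 0, 4], "turn": [0, 0.55, -6.5], "claw": 110}, {"linear": [0, 0, 2], "turn": [0, 0.55, -6.5], "claw": 110}, {"linear": [0, 0, 1.5], "turn": [0, 0.55, -6.5], "claw": 110}, {"linear": [0, 0, 1.5], "turn": [0, 0.55, -6.5], "claw": 110}]}}

```text
t: 13.35
eef_pos: [0.5458, -0.0435, 0.0327]
tcp_rot: [-3.133, 0.004, 1.509]
force: [0.9, -0.9, 0.5]
gripper_width: 0.0487
```

>>> {"fn": "arm_command", "kwargs": {"series": [{"linear": [0, 0, -1], "turn": [0, 0, 0], "claw": 110}, {"linear": [0, 0, -2], "turn": [0, 0, 0], "claw": 110}, {"linear": [0, 0, -2.7], "turn": [0, 0, 0], "claw": 110}, {"linear": [0, 0, -3.2], "turn": [0, 0, 0], "claw": 110}, {"linear": [-0.8, 1, -3.2], "turn": [0, 0, 1], "claw": 110}, {"linear": [-1.8, 2.5, -3.2], "turn": [0, 0, 2], "claw": 110}, {"linear": [-2.8, 4, -3.2], "turn": [0, 0, 3], "claw": 110}, {"linear": [-3.8, 6, -3.2], "turn": [0, 0, 4], "claw": 110}, {"linear": [-4.8, 8, -3.2], "turn": [0, 0, 5], "claw": 110}, {"linear": [-5.8, 10, -3.2], "turn": [0, 0, 6], "claw": 110}, {"linear": [-6.8, 12, -3.2], "turn": [0, 0, 6], "claw": 110}, {"linear": [-7.5, 14, -3.2], "turn": [0, 0, 6], "claw": 110}]}}

```text
t: 14.85
eef_pos: [0.541, -0.0311, 0.0313]
tcp_rot: [-3.14, 0.007, 1.612]
force: [0.9, -0.5, 7.9]
gripper_width: 0.0486
```

```bash
python3 -c "
from h import *
look(6)
a=cv2.imread('pics/side6_full.png')[165:225,290:362];cv2.imwrite('pics/s6z.png',cv2.convertScaleAbs(cv2.resize(a,None,fx=9,fy=9,interpolation=2),alpha=2))"
```

```text
14.95 [540.9 -30.7  31.3] [-3.1393  0.0062  1.6124] [-0.39 -0.34  7.88]
```

View pics/s6z.png

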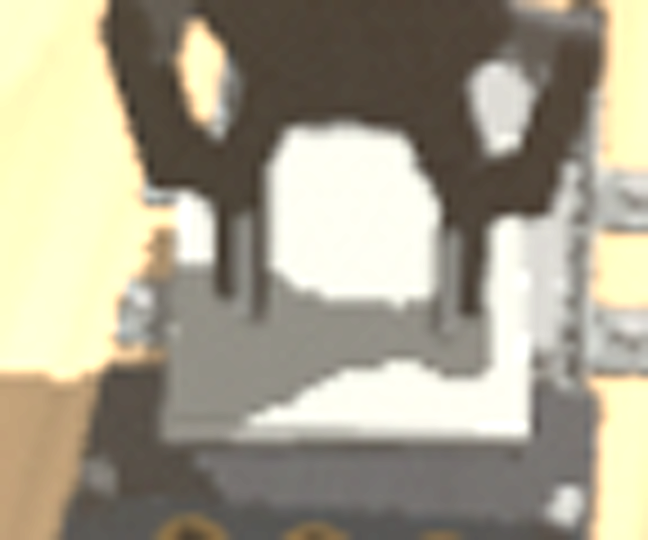

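```bash
cat >> h.py <<'E'
def blank(n,corners,z=.034):
    p=ray(n,corners,z)*1000; d=p[0]-p[1]; a=np.arctan2(d[1],d[0]); f=(p[0]+p[1])/2
    c=f[:2]-70*np.array([-np.sin(a),np.cos(a)]); ax=532.9+.054*(86.2-c[1])
    print("head",np.degrees(a).round(2),"w",np.linalg.norm(d).round(1),"front",f[:2].round(1),"centre",c.round(1),"axis x",ax.round(1),"lat err",(c[0]-ax).round(1))
E
python3 -c "
from h import *
blank('side',[[290+162/9,165+433/9],[290+528/9,165+435/9]])
blank('side',[[290+120/9,165+393/9],[290+475/9,165+435/9]])"
```

```text
head 8.96 w 99.2 front [534.2  23.7] centre [545.1 -45.4] axis x 540.0 lat err 5.1
head -1.33 w 98.2 front [548.5  17.2] centre [546.8 -52.7] axis x 540.4 lat err 6.4
```

>>> {"fn": "arm_command", "kwargs": {"series": [{"linear": [0, 0, -1.9], "turn": [0, 0.18, -0.5], "claw": 110}, {"linear": [-0.4, 1, -1.9], "turn": [0, 0.18, -1.5], "claw": 110}, {"linear": [-0.9, 2, -1.9], "turn": [0, 0.18, -2.5], "claw": 110}, {"linear": [-1.4, 3, -1.9], "turn": [0, 0.18, -3.5], "claw": 110}, {"linear": [-2, 4.5, -1.9], "turn": [0, 0.18, -4.5], "claw": 110}, {"linear": [-2.6, 6, -1.9], "turn": [0, 0.18, -5.5], "claw": 110}, {"linear": [-3.2, 7.5, -1.9], "turn": [0, 0.18, -6], "claw": 110}, {"linear": [-3.8, 9, -1.9], "turn": [0, 0.18, -6], "claw": 110}, {"linear": [-4.2, 10, -1.9], "turn": [0, 0.18, -6], "claw": 110}]}}

```text
t: 16.08
eef_pos: [0.5392, -0.0222, 0.0312]
tcp_rot: [3.141, 0.008, 1.507]
force: [0.6, -1.7, 8.1]
gripper_width: 0.0487
```

```bash
python3 -c "
from h import *
look(7)
print(state()['torque'])
a=cv2.imread('pics/side7_full.png')[165:225,290:362];cv2.imwrite('pics/s7z.png',cv2.convertScaleAbs(cv2.resize(a,None,fx=9,fy=9,interpolation=2),alpha=2))"
```

```text
16.18 [539.1 -22.   31.2] [3.141  0.0075 1.507 ] [ 0.27 -2.16  7.94]
[-0.25336139 -0.16515407 -0.02211456]
```

View pics/s7z.png

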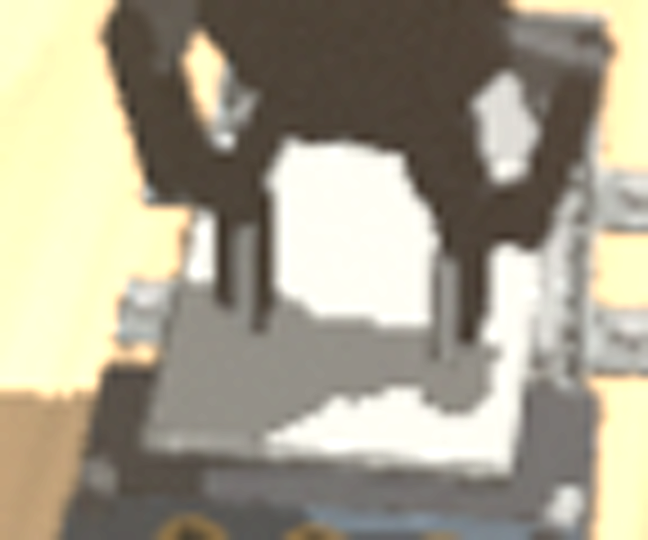

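```bash
python3 -c "
from h import *
blank('side',[[290+145/9,165+442/9],[290+512/9,165+468/9]])
print(proj('side',[[.5,.05,.034],[.538,0.0,.034]]))"
```

```text
head 3.01 w 99.3 front [537.4  33.4] centre [541.1 -36.5] axis x 539.5 lat err 1.6
[[340.90845511 221.46342544]
 [328.19736199 207.15254034]]
```

>>> {"fn": "arm_command", "kwargs": {"series": [{"linear": [-0.2, 1.5, -2], "turn": [0, 0.33, 0], "claw": 110}, {"linear": [-0.6, 4.5, -2.1], "turn": [0, 0.33, 0], "claw": 110}, {"linear": [-1, 8, -2.2], "turn": [0, 0.33, 0], "claw": 110}, {"linear": [-1.4, 11.5, -2.3], "turn": [0, 0.33, 0], "claw": 110}, {"linear": [-1.8, 15, -2.4], "turn": [0, 0.33, 0], "claw": 110}, {"linear": [-2.2, 18.5, -2.5], "turn": [0, 0.33, 0], "claw": 110}, {"linear": [-2.6, 22, -2.6], "turn": [0, 0.33, 0], "claw": 110}]}}

```text
t: 17.05
eef_pos: [0.5393, -0.0014, 0.0306]
tcp_rot: [3.14, 0.009, 1.506]
force: [0.3, -1.7, 9.8]
gripper_width: 0.0487
```

```bash
python3 -c "
from h import *
look(8)
print(state()['torque'])
a=cv2.imread('pics/side8_full.png')[165:235,290:362];cv2.imwrite('pics/s8z.png',cv2.convertScaleAbs(cv2.resize(a,None,fx=8,fy=8,interpolation=2),alpha=2))"
```

```text
17.15 [539.2  -0.7  30.6] [3.1404 0.0084 1.5067] [-0.23 -0.33  9.89]
[-0.16756007 -0.1311602  -0.04328972]
```

View pics/s8z.png

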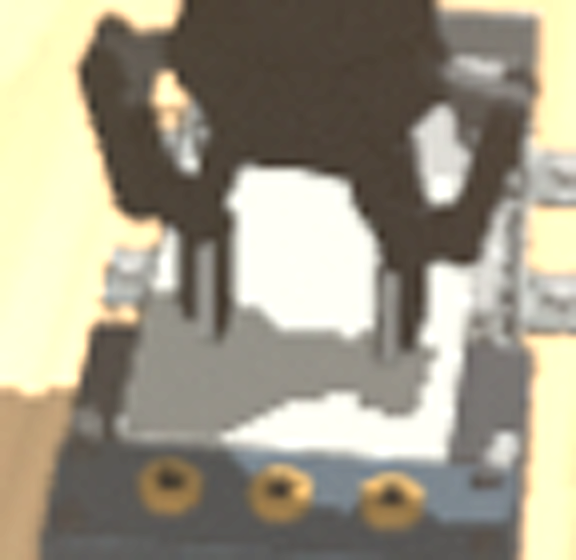

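```bash
python3 -c "
from h import *
blank('side',[[290+123/8,165+433/8],[290+446/8,165+460/8]],.033)
p=ray('side',[[290+155/8,165+300/8],[290+123/8,165+433/8],[290+470/8,165+330/8],[290+446/8,165+460/8]],.033);d=p[1::2]-p[::2];print(p.round(4),np.degrees(np.arctan2(-d[:,0],d[:,1])))"
```

```text
head 1.94 w 97.4 front [536.9  52.4] centre [539.3 -17.6] axis x 538.5 lat err 0.7
[[ 0.5875 -0.0122  0.033 ]
 [ 0.5855  0.054   0.033 ]
 [ 0.4882 -0.0133  0.033 ]
 [ 0.4882  0.0508  0.033 ]] [1.66177542 0.0189551 ]
```

>>> {"fn": "arm_command", "kwargs": {"series": [{"linear": [-0.2, 2, -2], "turn": [0, 0.4, 0.4], "claw": 110}, {"linear": [-0.5, 5, -2], "turn": [0, 0.4, 0.8], "claw": 110}, {"linear": [-0.9, 8.5, -2.1], "turn": [0, 0.4, 1.2], "claw": 110}, {"linear": [-1.3, 12, -2.1], "turn": [0, 0.4, 1.6], "claw": 110}, {"linear": [-1.7, 15.5, -2.2], "turn": [0, 0.4, 1.8], "claw": 110}, {"linear": [-2.1, 19, -2.2], "turn": [0, 0.4, 1.8], "claw": 110}, {"linear": [-2.5, 22.5, -2.3], "turn": [0, 0.4, 1.8], "claw": 110}]}}

```text
t: 18.02
eef_pos: [0.5392, 0.0202, 0.0303]
tcp_rot: [3.141, 0.01, 1.537]
force: [0.1, -2.1, 10.4]
gripper_width: 0.0486
```

```bash
python3 -c "
from h import *
look(9)
print(state()['torque'])
a=cv2.imread('pics/side9_full.png')[165:255,285:365];cv2.imwrite('pics/s9z.png',cv2.convertScaleAbs(cv2.resize(a,None,fx=6.5,fy=6.5,interpolation=2),alpha=2))"
```

```text
18.12 [539.1  20.9  30.3] [3.1414 0.0095 1.5377] [-0.62 -0.98 10.2 ]
[-0.2479145  -0.05656896  0.05689792]
```

View pics/s9z.png

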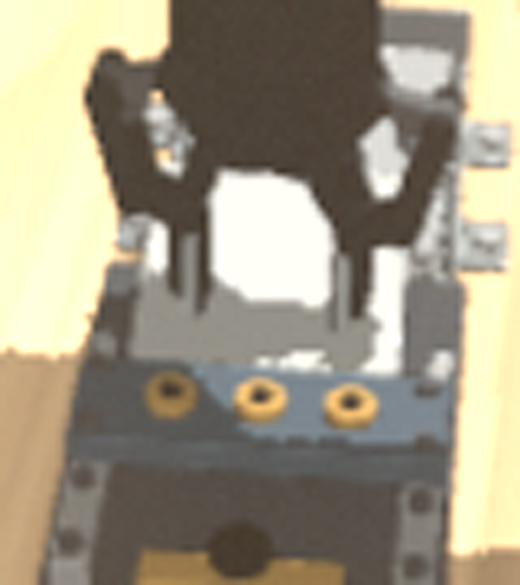

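View pics/top9.png

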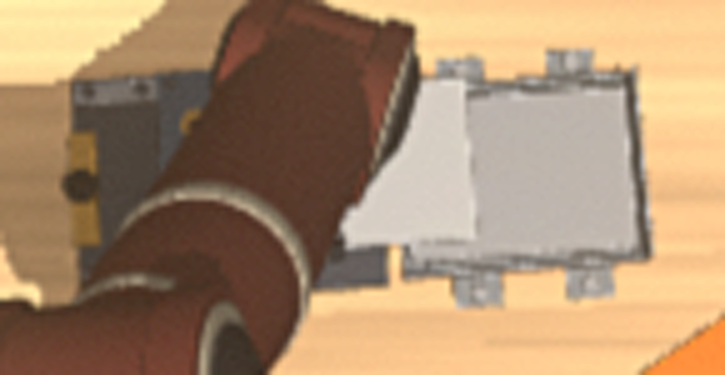

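```bash
python3 -c "
from h import *
p=ray('top',[[255+464/5,175+80/5],[255+476/5,175+243/5]],.034)*1000
d=p[0]-p[1];a=np.arctan2(d[1],d[0]);m=p.mean(0);c=m[:2]+70*np.array([-np.sin(a),np.cos(a)]);print(p.round(1),np.degrees(a),np.linalg.norm(d),c,532.9+.054*(86.2-c[1]))
p=ray('side',[[285+130/6.5,165+355/6.5],[285+404/6.5,165+365/6.5]],.033)*1000;print(p,532.9+.054*(86.2-p[:,1].mean()))
p=ray('side',[[285+404/6.5,165+250/6.5],[285+404/6.5,165+365/6.5]],.033)*1000;d=p[1]-p[0];print(p,np.degrees(np.arctan2(-d[0],d[1])))
"
```

```text
[[592.9 -65.9  34. ]
 [491.5 -71.9  34. ]] 3.379611631192741 101.54113272210233 [538.08242885   0.98438901] 537.5016429936818
[[586.09998503  56.01801426  33.        ]
 [485.48914811  45.18519146  33.        ]] 534.8223134454453
[[493.47026798 -23.97632642  33.        ]
 [485.48914811  45.18519146  33.        ]] 6.582717017454089
```

>>> {"fn": "arm_command", "kwargs": {"series": [{"linear": [-1.5, 2, -2], "turn": [0, 0.4, 0], "claw": 110}, {"linear": [-2.5, 5, -2], "turn": [0, 0.4, 0], "claw": 110}, {"linear": [-2.8, 8.5, -2.1], "turn": [0, 0.4, 0], "claw": 110}, {"linear": [-3.1, 12, -2.1], "turn": [0, 0.4, 0], "claw": 110}, {"linear": [-3.4, 15.5, -2.2], "turn": [0, 0.4, 0], "claw": 110}, {"linear": [-3.7, 19, -2.2], "turn": [0, 0.4, 0], "claw": 110}, {"linear": [-4, 22.5, -2.3], "turn": [0, 0.4, 0], "claw": 110}, {"linear": [-4.2, 26, -2.3], "turn": [0, 0.4, 0], "claw": 110}]}}

```text
t: 19.12
eef_pos: [0.5377, 0.0449, 0.0299]
tcp_rot: [3.142, 0.012, 1.536]
force: [0.2, -2.2, 7.3]
gripper_width: 0.0486
```

```bash
python3 -c "
from h import *
look(10)
print(state()['torque'])
a=cv2.imread('pics/side10_full.png')[165:255,285:365];cv2.imwrite('pics/s10z.png',cv2.convertScaleAbs(cv2.resize(a,None,fx=6.5,fy=6.5,interpolation=2),alpha=2))"
```

```text
19.23 [537.7  45.6  29.9] [-3.1415  0.0109  1.5365] [-0.25 -1.18  8.74]
[-0.40482122 -0.20178154 -0.08911037]
```

View pics/s10z.png

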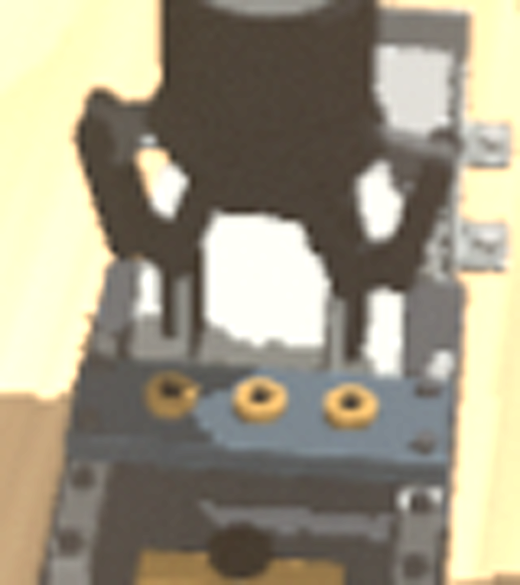

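View pics/top10.png

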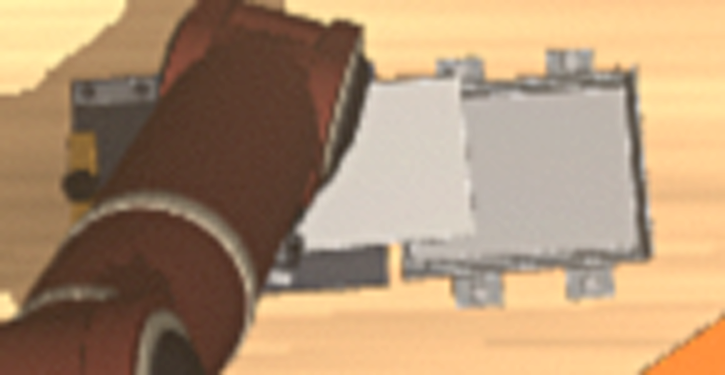

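```bash
python3 -c "
from h import *
for k in (9,10):
  a=cv2.imread('pics/top%d_full.png'%k)[185:235,310:362];cv2.imwrite('pics/t%dz.png'%k,cv2.convertScaleAbs(cv2.resize(a,None,fx=7.5,fy=7.5,interpolation=2),alpha=1.7))
a=np.hstack([cv2.imread('pics/t9z.png'),cv2.imread('pics/t10z.png')]);cv2.imwrite('pics/tz.png',a)
print(proj('top',[[.5398,-.0285,.028],[.58,.074,.039],[.48,.09,.039]]))
"
```

```text
[[335.83269734 208.32446446]
 [302.51074641 195.07701817]
 [297.19545982 227.49785087]]
```

View pics/tz.png

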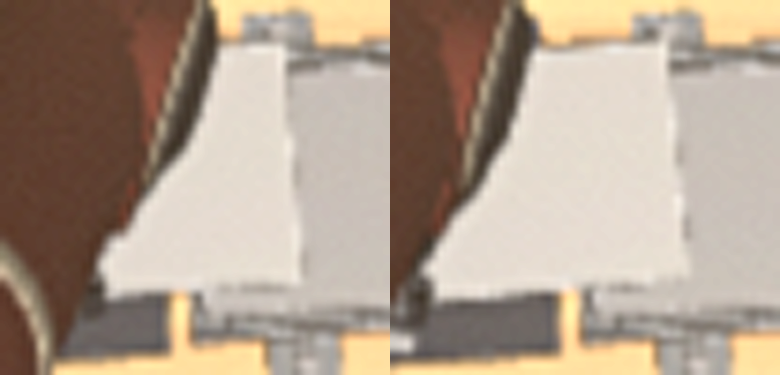

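```bash
python3 -c "
from h import *
for q in ([[282,48],[300,280]],[[278,48],[298,275]]):
  p=ray('top',np.array(q)/7.5+[310,185],.034)*1000
  d=p[0]-p[1];a=np.arctan2(d[1],d[0]);m=p.mean(0);c=m[:2]+70*np.array([-np.sin(a),np.cos(a)]);f=m[:2]+140*np.array([-np.sin(a),np.cos(a)]);print(np.degrees(a),np.linalg.norm(d),c,c[0]-(532.9+.054*(86.2-c[1])),f,f[0]-(532.9+.054*(86.2-f[1])))
q=np.array([[40,300],[160,292]])/7.5+[310,185]
p=ray('top',q,.033)*1000;d=p[0]-p[1];print(p,np.degrees(np.arctan2(-d[0],d[1])))
q=np.array([[160,45],[275,42]])/7.5+[310,185]
p=ray('top',q,.033)*1000;d=p[0]-p[1];print(p,np.degrees(np.arctan2(-d[0],d[1])))
"
```

```text
3.6068864081888727 96.40278431153524 [539.12790963   1.56433745] 1.6575838518406272 [534.72417656  71.42567966] 1.026363262809582
4.207762740212874 94.41869684855789 [539.42796014   2.73408636] 2.020800805139743 [534.29182788  72.54540454] 0.6544797279085515
[[487.93944632  34.86706198  33.        ]
 [490.93951539 -14.13185062  33.        ]] 3.5036896613264434
[[593.33439435 -14.94118008  33.        ]
 [594.34397268 -62.45858869  33.        ]] 1.217151296075758
```

>>> {"fn": "arm_command", "kwargs": {"series": [{"linear": [0, 0, 3], "turn": [0, 0.2, 0], "claw": 110}, {"linear": [0, -5, 8], "turn": [0, 0.4, 0], "claw": 110}, {"linear": [1.5, -25, 8], "turn": [0, 0.4, 2], "claw": 110}, {"linear": [3, -45, 8], "turn": [0, 0.4, 5], "claw": 110}, {"linear": [3, -45, 5], "turn": [0, 0.4, 5], "claw": 110}, {"linear": [3, -45, 3], "turn": [0, 0.4, 5], "claw": 110}, {"linear": [3, -45, 2.5], "turn": [0, 0.4, 5], "claw": 110}, {"linear": [3, -45, 2.5], "turn": [0, 0.4, 5], "claw": 110}]}}

```text
t: 20.23
eef_pos: [0.5405, 0.0016, 0.0322]
tcp_rot: [-3.134, 0.01, 1.625]
force: [-0.6, -0.3, -0.2]
gripper_width: 0.0487
```

```bash
python3 -c "
from h import *
look(11)
a=cv2.imread('pics/side11_full.png')[165:255,285:365];cv2.imwrite('pics/s11z.png',cv2.convertScaleAbs(cv2.resize(a,None,fx=6.5,fy=6.5,interpolation=2),alpha=2.3))"
```

```text
20.32 [540.7   1.2  32.3] [-3.1344  0.0107  1.6246] [-0.07  0.27 -0.24]
```

View pics/s11z.png

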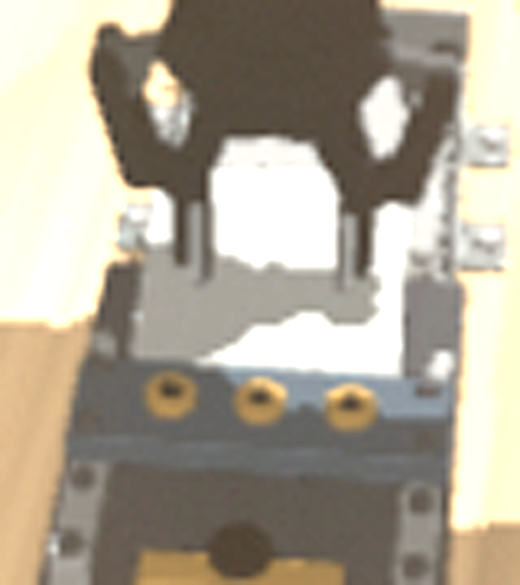

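View pics/top11.png

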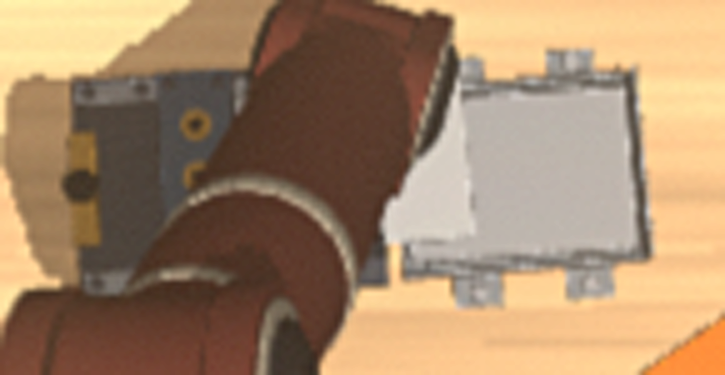

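```bash
python3 -c "
from h import *
a=cv2.imread('pics/side0.png')[200:268,288:360];cv2.imwrite('pics/jz.png',cv2.convertScaleAbs(cv2.resize(a,None,fx=8,fy=8,interpolation=2),alpha=1.8))
a=cv2.imread('pics/top0.png')[184:238,264:336];cv2.imwrite('pics/jt.png',cv2.convertScaleAbs(cv2.resize(a,None,fx=10,fy=10,interpolation=2),alpha=1.8))
"
```

```text
(no output)
```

View pics/jz.png

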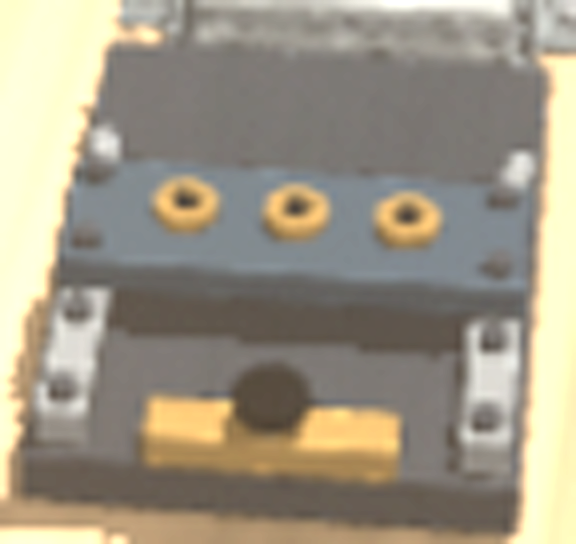

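View pics/jt.png

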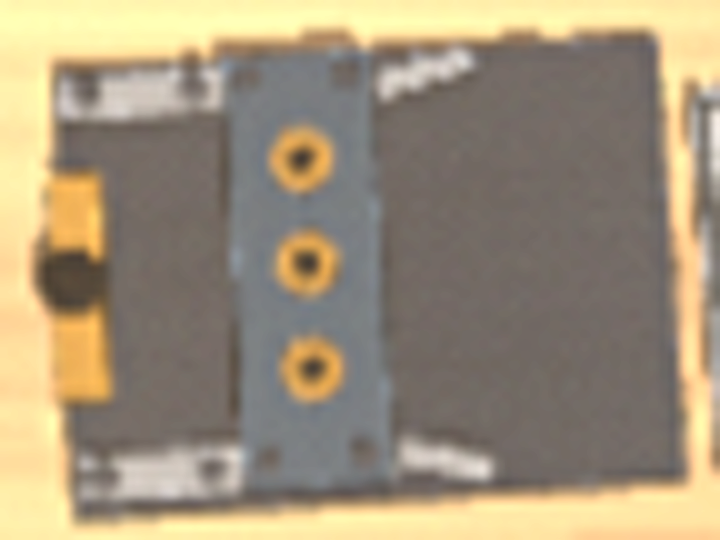

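```bash
python3 -c "
from h import *
s=lambda q:np.array(q)/8+[288,200]
t=lambda q:np.array(q)/10+[264,184]
for n,p in (('side',ray('side',s([[107,320],[468,332]]),.039)*1000),('top',ray('top',t([[140,113],[160,450]]),.039)*1000),('flare top',ray('top',t([[470,70],[490,470]]),.039)*1000),('flare in top',ray('top',t([[385,97],[400,450]]),.039)*1000)):
  m=p.mean(0); print(n,p.round(1)[:,:2].tolist(),'width',np.linalg.norm(p[0]-p[1]),'mid',m[:2].round(1),'axis',532.9+.054*(86.2-m[1]))
p=ray('side',np.array([[132,355],[405,368]])/6.5+[285,165],.033)*1000;m=p.mean(0);print(p,m,532.9+.054*(86.2-m[1]))
"
```

```text
side [[579.7, 136.1], [478.1, 124.5]] width 102.29302839489051 mid [528.9 130.3] axis 530.5176350483354
top [[579.7, 149.4], [475.7, 142.3]] width 104.24576137328717 mid [527.7 145.9] axis 529.6781733483409
flare top [[592.6, 47.9], [469.0, 41.9]] width 123.70217191924266 mid [530.8  44.9] axis 535.1312487466934
flare in top [[584.3, 74.0], [475.3, 69.3]] width 109.10499629463244 mid [529.8  71.7] axis 533.6851204432153
[[585.37193406  55.89715371  33.        ]
 [484.92668397  46.84801049  33.        ]] [535.14930902  51.3725821   33.        ] 534.7806805666889
```

>>> {"fn": "arm_command", "kwargs": {"series": [{"linear": [0, 0, -1.2], "turn": [0, 0, 0], "claw": 110}, {"linear": [0, 0, -2.2], "turn": [0, 0, 0], "claw": 110}, {"linear": [0, 0, -3.2], "turn": [0, 0, 0], "claw": 110}, {"linear": [-1, 0, -3.4], "turn": [0, 0, 0], "claw": 110}, {"linear": [-2, 0, -3.4], "turn": [0, 0, 0], "claw": 110}, {"linear": [-3, 0, -3.4], "turn": [0, 0, 0], "claw": 110}, {"linear": [-4, 1, -3.4], "turn": [0, 0, 0], "claw": 110}, {"linear": [-5, 3, -3.4], "turn": [0, 0, 0], "claw": 110}, {"linear": [-5.5, 5, -3.4], "turn": [0, 0, 0], "claw": 110}, {"linear": [-5.6, 8, -3.4], "turn": [0, 0, 0], "claw": 110}]}}

```text
t: 21.58
eef_pos: [0.5374, 0.0078, 0.0306]
tcp_rot: [-3.14, 0.013, 1.623]
force: [-0.2, -0.7, 8.5]
gripper_width: 0.0484
```

```bash
cat >> h.py <<'E'
def look2(k):
    look(k); print("tq",state()['torque'].round(2))
    a=cv2.imread(f'pics/side{k}_full.png')[165:260,285:365];a=cv2.convertScaleAbs(cv2.resize(a,None,fx=5,fy=5,interpolation=2),alpha=2.2)
    b=cv2.imread(f'pics/top{k}_full.png')[185:235,310:362];b=cv2.convertScaleAbs(cv2.resize(b,None,fx=7.5,fy=7.5,interpolation=2),alpha=1.7)
    o=np.zeros((max(a.shape[0],b.shape[0]),a.shape[1]+b.shape[1],3),np.uint8);o[:a.shape[0],:a.shape[1]]=a;o[:b.shape[0],a.shape[1]:]=b;cv2.imwrite(f'pics/c{k}.png',o)
E
python3 -c "
from h import *
look2(12)"
```

```text
21.68 [537.4   8.5  30.6] [-3.14    0.0118  1.6239] [-0.15 -0.13  8.86]
tq [-0.18 -0.2  -0.  ]
```

View pics/c12.png

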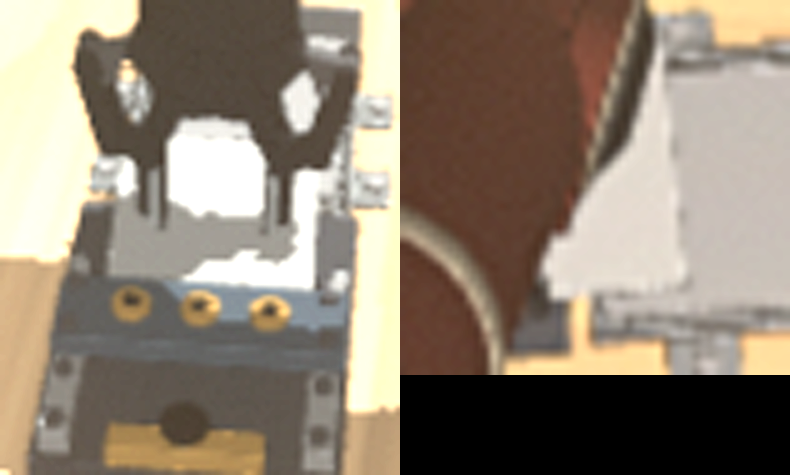

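>>> {"fn": "arm_command", "kwargs": {"series": [{"linear": [-1.5, 1, -2.1], "turn": [0, 0.3, 0], "claw": 110}, {"linear": [-2.5, 4, -2.3], "turn": [0, 0.4, 0], "claw": 110}, {"linear": [-2.8, 7.5, -2.4], "turn": [0, 0.4, 0], "claw": 110}, {"linear": [-3, 11, -2.4], "turn": [0, 0.4, 0], "claw": 110}, {"linear": [-3.2, 14.5, -2.4], "turn": [0, 0.4, 0], "claw": 110}, {"linear": [-3.4, 18, -2.5], "turn": [0, 0.4, 0], "claw": 110}]}}

```text
t: 22.42
eef_pos: [0.5372, 0.025, 0.0304]
tcp_rot: [-3.141, 0.013, 1.622]
force: [0.7, -0.2, 12.1]
gripper_width: 0.0487
```

```bash
python3 -c "
from h import *
look2(13)"
```

```text
22.52 [537.2  25.7  30.4] [-3.1405  0.0126  1.6232] [-0.1   0.14 11.67]
tq [-0.18 -0.19  0.03]
```

View pics/c13.png

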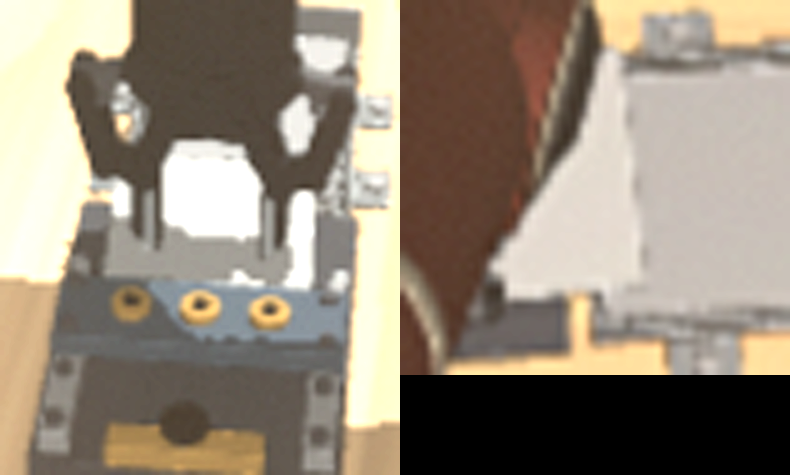

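>>> {"fn": "arm_command", "kwargs": {"series": [{"linear": [-1.5, 1, -2], "turn": [0, 0.3, 0], "claw": 110}, {"linear": [-2.5, 4, -2.2], "turn": [0, 0.4, 0], "claw": 110}, {"linear": [-2.8, 7.5, -2.3], "turn": [0, 0.4, 0], "claw": 110}, {"linear": [-3, 11, -2.4], "turn": [0, 0.4, 0], "claw": 110}, {"linear": [-3.2, 14.5, -2.5], "turn": [0, 0.4, 0], "claw": 110}, {"linear": [-3.4, 18, -2.6], "turn": [0, 0.4, 0], "claw": 110}, {"linear": [-3.6, 21.5, -2.8], "turn": [0, 0.4, 0], "claw": 110}]}}

```text
t: 23.4
eef_pos: [0.536, 0.046, 0.0293]
tcp_rot: [-3.139, 0.014, 1.622]
force: [0.2, -1.7, 10.5]
gripper_width: 0.0488
```

```bash
python3 -c "
from h import *
look2(14)"
```

```text
23.5 [536.   46.7  29.3] [-3.1392  0.0129  1.6226] [-0.6  -1.22  9.01]
tq [-0.09 -0.23 -0.01]
```

View pics/c14.png

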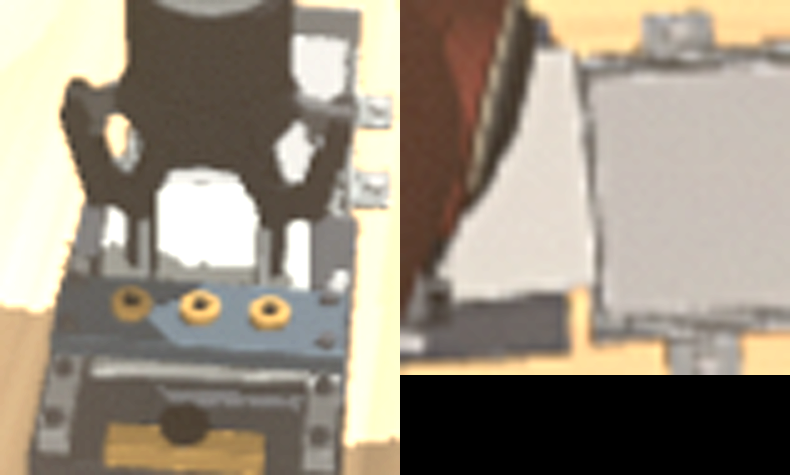

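>>> {"fn": "arm_command", "kwargs": {"series": [{"linear": [0, 0, 3], "turn": [0, 0.2, 0], "claw": 110}, {"linear": [0, -5, 7], "turn": [-0.4, 0.4, 0], "claw": 110}, {"linear": [1.2, -20, 7], "turn": [-0.7, 0.4, 0], "claw": 110}, {"linear": [2.5, -40, 7], "turn": [-0.7, 0.4, 0], "claw": 110}, {"linear": [2.5, -40, 4], "turn": [-0.7, 0.4, 0], "claw": 110}, {"linear": [2.5, -40, 2.5], "turn": [-0.7, 0.4, 0], "claw": 110}, {"linear": [2.5, -40, 2], "turn": [-0.7, 0.4, 0], "claw": 110}]}}

```text
t: 24.38
eef_pos: [0.5383, 0.0078, 0.0309]
tcp_rot: [-3.131, 0.024, 1.624]
force: [0.3, -0.3, 0.2]
gripper_width: 0.0485
```

```bash
python3 -c "
from h import *
look2(15)
p=ray('top',np.array([[175,50],[190,283]])/7.5+[310,185],.032)*1000;d=p[0]-p[1];print(p.round(1),np.degrees(np.arctan2(d[1],d[0])))
p=ray('side',np.array([[90,362],[312,378]])/5+[285,165],.032)*1000;d=p[0]-p[1];print(p.round(1),np.degrees(np.arctan2(d[1],d[0])))
"
```

```text
24.48 [538.4   7.6  31.1] [-3.1312  0.0243  1.6241] [-0.63  0.6  -0.05]
tq [ 0.01 -0.03 -0.02]
[[591.4 -21.1  32. ]
 [494.7 -26.4  32. ]] 3.138488376454468
[[579.2 119.   32. ]
 [477.  113.3  32. ]] 3.168497572690141
```

View pics/c15.png

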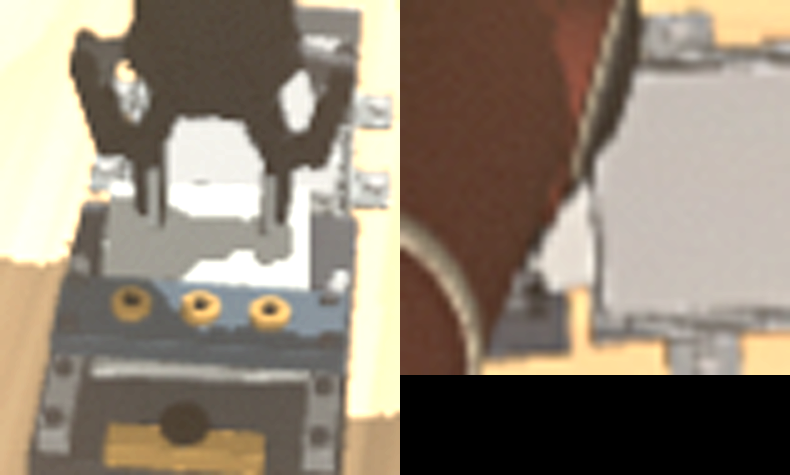

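>>> {"fn": "arm_command", "kwargs": {"series": [{"linear": [0, 0, 0], "turn": [1.2, -0.15, 0], "claw": 110}, {"linear": [0, 0, -1.5], "turn": [1.2, -0.15, 0], "claw": 110}, {"linear": [0, 0, -2.3], "turn": [1.2, -0.15, 0], "claw": 110}, {"linear": [0, 0, -3], "turn": [1.2, -0.15, 0], "claw": 110}, {"linear": [0, 0, -3.3], "turn": [1.2, -0.15, 0], "claw": 110}]}}

```text
t: 25.1
eef_pos: [0.5395, 0.0073, 0.0294]
tcp_rot: [-3.138, 0.003, 1.624]
force: [-2.4, 0.0, 11.2]
gripper_width: 0.0488
```

>>> {"fn": "arm_command", "kwargs": {"series": [{"linear": [-1, 1, -1.6], "turn": [0, 0.2, 0], "claw": 110}, {"linear": [-2, 3.5, -1.7], "turn": [0, 0.2, 0], "claw": 110}, {"linear": [-2.6, 7, -1.8], "turn": [0, 0.2, 0], "claw": 110}, {"linear": [-2.9, 10.5, -1.9], "turn": [0, 0.2, 0], "claw": 110}, {"linear": [-3.1, 14, -1.9], "turn": [0, 0.2, 0], "claw": 110}, {"linear": [-3.3, 17.5, -1.9], "turn": [0, 0.2, 0], "claw": 110}, {"linear": [-3.5, 21, -1.9], "turn": [0, 0.2, 0], "claw": 110}, {"linear": [-3.7, 24.5, -1.9], "turn": [0, 0.2, 0], "claw": 110}]}}

```text
t: 26.1
eef_pos: [0.5377, 0.0296, 0.0293]
tcp_rot: [-3.139, 0.006, 1.621]
force: [-0.6, -3.0, 10.5]
gripper_width: 0.048
```

```bash
python3 -c "
from h import *
look2(16)"
```

```text
26.2 [537.7  30.3  29.3] [-3.139   0.0049  1.6221] [-1.32 -1.52 10.31]
tq [-0.33  0.06 -0.04]
```

View pics/c16.png

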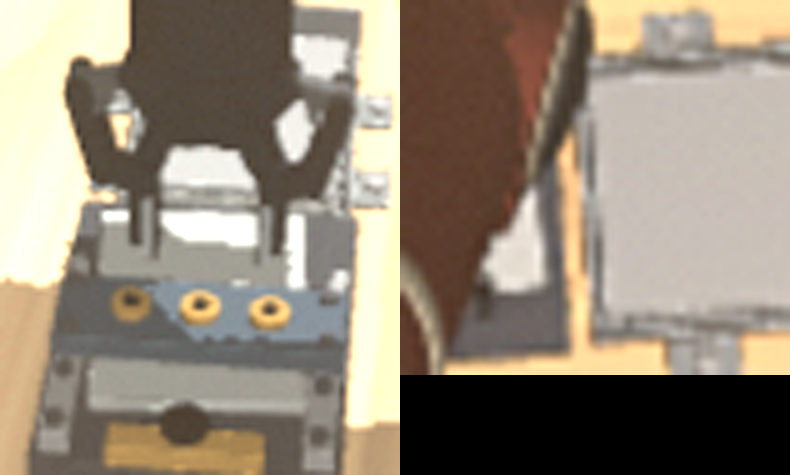

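>>> {"fn": "arm_command", "kwargs": {"series": [{"linear": [-1, 1, -1.7], "turn": [0, 0.2, 0], "claw": 110}, {"linear": [-2, 3.5, -1.8], "turn": [0, 0.2, 0], "claw": 110}, {"linear": [-2.6, 7, -1.9], "turn": [0, 0.2, 0], "claw": 110}, {"linear": [-2.9, 10.5, -1.9], "turn": [0, 0.2, 0], "claw": 110}, {"linear": [-3.1, 14, -1.9], "turn": [0, 0.2, 0], "claw": 110}, {"linear": [-3.2, 16, -1.9], "turn": [0, 0.2, 0], "claw": 110}]}}

```text
t: 26.95
eef_pos: [0.536, 0.0444, 0.0293]
tcp_rot: [-3.139, 0.007, 1.62]
force: [-2.3, -2.6, 10.8]
gripper_width: 0.0482
```

```bash
python3 -c "
from h import *
look2(17)"
```

```text
27.05 [536.   44.7  29.3] [-3.1395  0.0063  1.6203] [-3.28 -1.91 11.18]
tq [-0.41  0.12 -0.1 ]
```

View pics/c17.png

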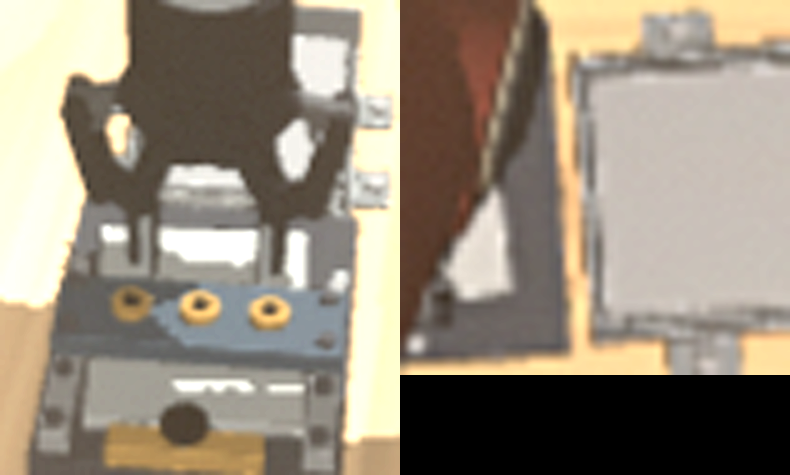

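>>> {"fn": "arm_command", "kwargs": {"series": [{"linear": [0, 0, 4], "turn": [-0.1, 0, 0], "claw": 110}, {"linear": [0.5, -10, 9], "turn": [-0.1, 0, 0], "claw": 110}, {"linear": [1.7, -33, 9], "turn": [-0.1, 0, 0], "claw": 110}, {"linear": [2.8, -55, 9], "turn": [-0.1, 0, 0], "claw": 110}, {"linear": [2.8, -55, 9], "turn": [-0.1, 0, 0], "claw": 110}, {"linear": [2.8, -55, 9], "turn": [-0.1, 0, 0], "claw": 110}]}}

```text
t: 27.8
eef_pos: [0.5386, -0.0093, 0.0381]
tcp_rot: [-3.139, 0.007, 1.621]
force: [-0.4, 0.3, -0.0]
gripper_width: 0.0485
```

```bash
python3 -c "
from h import *
look2(18)
print(ray('top',np.array([[115,288]])/7.5+[310,185],.032)*1000)"
```

```text
27.9 [538.6  -8.7  38.1] [-3.1389  0.0069  1.6224] [-0.06  0.62  0.06]
tq [0.03 0.01 0.01]
[[492.79004627   4.22831674  32.        ]]
```

View pics/c18.png

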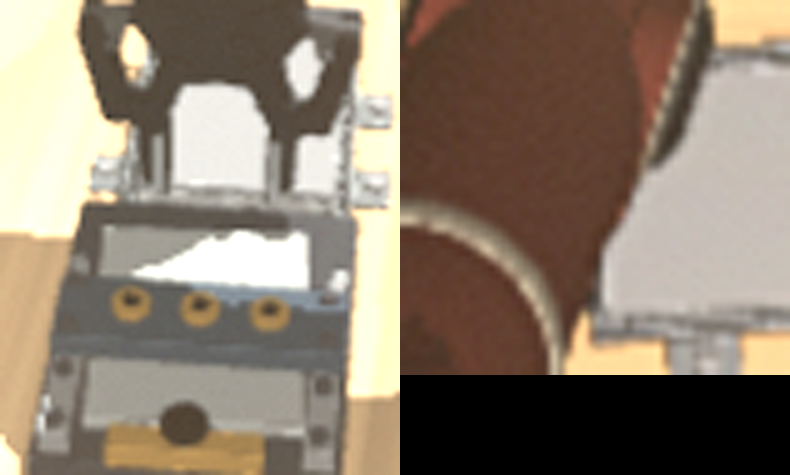

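```bash
python3 -c "
from h import *
p=ray('side',np.array([[102,225],[308,236],[82,420],[303,432]])/5+[285,165],.032)*1000;print(p.round(1))
a=cv2.imread('pics/side18_full.png')[225:265,288:352];cv2.imwrite('pics/f18.png',cv2.convertScaleAbs(cv2.resize(a,None,fx=11,fy=11,interpolation=2),alpha=2))"
```

```text
[[592.1  18.   32. ]
 [490.9   9.9  32. ]
 [575.6 158.1  32. ]
 [476.9 149.8  32. ]]
```

>>> {"fn": "arm_command", "kwargs": {"series": [{"linear": [0, -2, -4], "turn": [0, 0, 0], "claw": 110}, {"linear": [0, -2, -8], "turn": [0, 0, 0], "claw": 110}, {"linear": [0, -2, -11], "turn": [0, 0, 0], "claw": 110}, {"linear": [0, -2, -12.3], "turn": [0, 0, 0], "claw": 110}, {"linear": [0, -2, -12.3], "turn": [0, 0, 0], "claw": 110}]}}

```text
t: 28.52
eef_pos: [0.5386, -0.0107, 0.0257]
tcp_rot: [-3.139, 0.007, 1.622]
force: [-0.2, 0.0, -0.3]
gripper_width: 0.0486
```

View pics/f18.png

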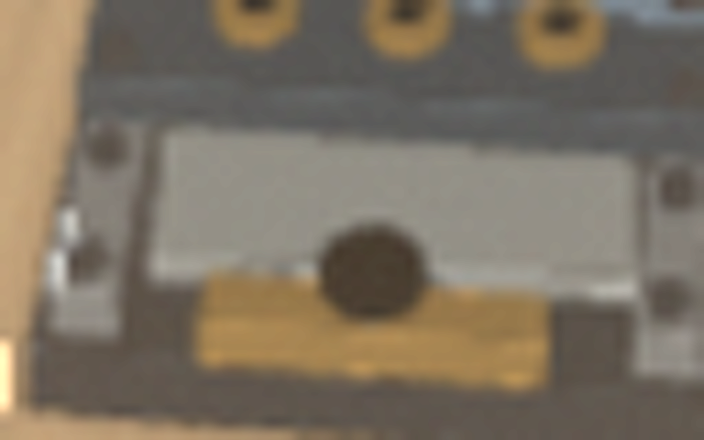

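>>> {"fn": "arm_command", "kwargs": {"series": [{"linear": [-0.1, 2.5, 0], "turn": [0, 0, 0], "claw": 110}, {"linear": [-0.3, 5, 0], "turn": [0, 0, 0], "claw": 110}, {"linear": [-0.4, 7.5, 0], "turn": [0, 0, 0], "claw": 110}, {"linear": [-0.5, 10, 0], "turn": [0, 0, 0], "claw": 110}, {"linear": [-0.5, 10, 0], "turn": [0, 0, 0], "claw": 110}]}}

```text
t: 29.15
eef_pos: [0.538, -0.0004, 0.0257]
tcp_rot: [-3.139, 0.007, 1.623]
force: [0.2, 0.4, -0.5]
gripper_width: 0.0485
```

>>> {"fn": "arm_command", "kwargs": {"series": [{"linear": [-0.1, 1.5, 0], "turn": [0, 0, 0], "claw": 110}, {"linear": [-0.2, 3, 0], "turn": [0, 0, 0], "claw": 110}, {"linear": [-0.3, 4.5, 0], "turn": [0, 0, 0], "claw": 110}, {"linear": [-0.3, 4.5, 0], "turn": [0, 0, 0], "claw": 110}]}}

```text
t: 29.65
eef_pos: [0.5377, 0.0044, 0.0257]
tcp_rot: [-3.139, 0.007, 1.623]
force: [-1.0, 0.1, -0.7]
gripper_width: 0.0485
```

```bash
python3 -c "
from h import *
look2(19)"
```

```text
29.75 [537.8   4.3  25.7] [-3.1387  0.0065  1.6228] [-0.58  0.02 -0.4 ]
tq [-0.04 -0.01  0.06]
```

View pics/c19.png

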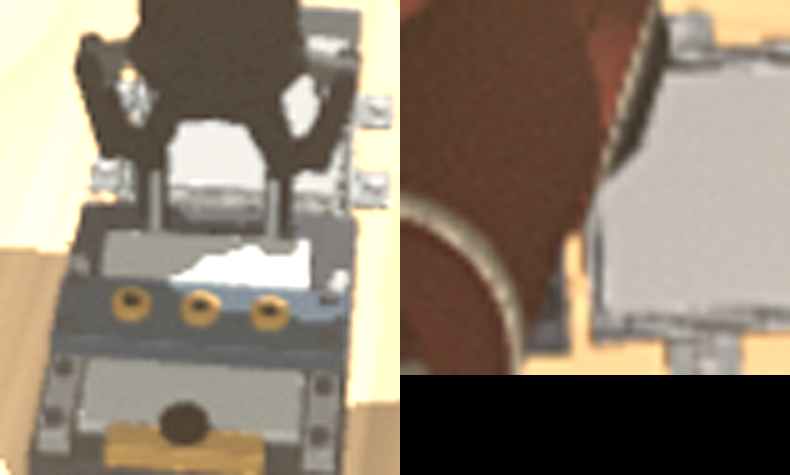

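>>> {"fn": "arm_command", "kwargs": {"series": [{"linear": [-0.1, 1, 0], "turn": [0, 0, 0], "claw": 110}, {"linear": [-0.1, 2, 0], "turn": [0, 0, 0], "claw": 110}, {"linear": [-0.1, 2, 0], "turn": [0, 0, 0], "claw": 110}]}}

```text
t: 30.12
eef_pos: [0.5377, 0.0064, 0.0257]
tcp_rot: [-3.139, 0.006, 1.623]
force: [0.8, -0.5, 1.0]
gripper_width: 0.0482
```

>>> {"fn": "arm_command", "kwargs": {"series": [{"linear": [-0.1, 1, 0], "turn": [0, 0, 0], "claw": 110}, {"linear": [-0.1, 2, 0], "turn": [0, 0, 0], "claw": 110}, {"linear": [-0.1, 2, 0], "turn": [0, 0, 0], "claw": 110}]}}

```text
t: 30.5
eef_pos: [0.5376, 0.0087, 0.0257]
tcp_rot: [-3.139, 0.006, 1.623]
force: [0.3, -0.4, -0.8]
gripper_width: 0.0485
```

>>> {"fn": "arm_command", "kwargs": {"series": [{"linear": [-0.1, 1, 0], "turn": [0, 0, 0], "claw": 110}, {"linear": [-0.1, 2, 0], "turn": [0, 0, 0], "claw": 110}, {"linear": [-0.1, 2, 0], "turn": [0, 0, 0], "claw": 110}]}}

```text
t: 30.88
eef_pos: [0.5375, 0.0108, 0.0257]
tcp_rot: [-3.139, 0.006, 1.623]
force: [1.0, -0.8, -0.2]
gripper_width: 0.0484
```

```bash
python3 -c "
from h import *
look2(20)
a=cv2.imread('pics/side20_full.png')[195:265,288:352];cv2.imwrite('pics/f20.png',cv2.convertScaleAbs(cv2.resize(a,None,fx=8,fy=8,interpolation=2),alpha=2))"
```

```text
30.98 [537.5  10.7  25.7] [-3.1387  0.0062  1.6232] [-0.31 -1.17  0.41]
tq [-0.11  0.01  0.05]
```

View pics/f20.png

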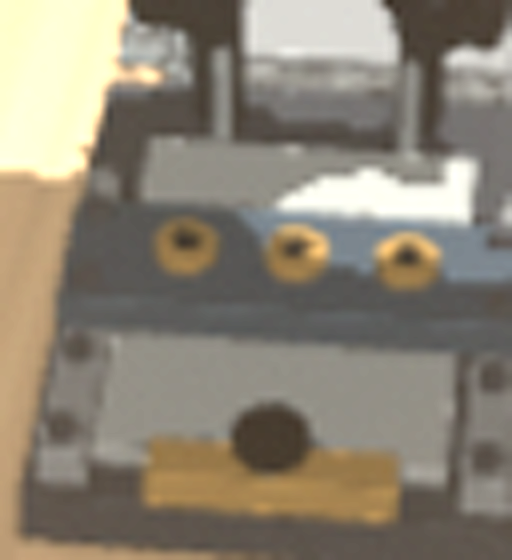

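>>> {"fn": "arm_command", "kwargs": {"series": [{"linear": [-0.1, 1, 0], "turn": [0, 0, 0], "claw": 110}, {"linear": [-0.1, 2, 0], "turn": [0, 0, 0], "claw": 110}, {"linear": [-0.1, 2, 0], "turn": [0, 0, 0], "claw": 110}]}}

```text
t: 31.35
eef_pos: [0.5375, 0.011, 0.0257]
tcp_rot: [-3.139, 0.008, 1.622]
force: [-0.7, -5.3, -1.1]
gripper_width: 0.0485
```

>>> {"fn": "arm_command", "kwargs": {"series": [{"linear": [-0.1, 1.7, 0], "turn": [0, 0, 0], "claw": 110}, {"linear": [-0.1, 2.2, 0], "turn": [0, 0, 0], "claw": 110}, {"linear": [-0.1, 2.6, 0], "turn": [0, 0, 0], "claw": 110}, {"linear": [-0.1, 2.6, 0], "turn": [0, 0, 0], "claw": 110}, {"linear": [-0.1, 2.6, 0], "turn": [0, 0, 0], "claw": 110}]}}

```text
t: 31.98
eef_pos: [0.5374, 0.0111, 0.0258]
tcp_rot: [-3.139, 0.011, 1.62]
force: [-0.9, -6.4, -0.8]
gripper_width: 0.0491
```

>>> {"fn": "arm_command", "kwargs": {"series": [{"linear": [-0.1, 2.6, 0], "turn": [0, 0, 0], "claw": 110}, {"linear": [-0.1, 3.1, 0], "turn": [0, 0, 0], "claw": 110}, {"linear": [-0.1, 3.4, 0], "turn": [0, 0, 0], "claw": 110}, {"linear": [-0.1, 3.4, 0], "turn": [0, 0, 0], "claw": 110}, {"linear": [-0.1, 3.4, 0], "turn": [0, 0, 0], "claw": 110}]}}

```text
t: 32.6
eef_pos: [0.5374, 0.0112, 0.0258]
tcp_rot: [-3.14, 0.016, 1.619]
force: [0.1, -8.2, 0.2]
gripper_width: 0.0487
```

>>> {"fn": "arm_command", "kwargs": {"series": [{"linear": [0, 0, 0], "turn": [0, 0, 0], "claw": 110}, {"linear": [0, -3, 0], "turn": [0, 0, 0], "claw": 110}, {"linear": [0, -9, 0], "turn": [0, 0, 0], "claw": 110}, {"linear": [0, -12, 6], "turn": [0, 0, 0], "claw": 110}, {"linear": [0, -12, 40], "turn": [0, 0, 0], "claw": 110}, {"linear": [0, -12, 90], "turn": [0, 0, 0], "claw": 110}, {"linear": [0, -12, 150], "turn": [0, 0, 0], "claw": 110}, {"linear": [0, -60, 170], "turn": [0, 0, 0], "claw": 110}, {"linear": [0, -120, 170], "turn": [0, 0, 0], "claw": 110}, {"linear": [0, -180, 170], "turn": [0, 0, 0], "claw": 110}, {"linear": [0, -240, 170], "turn": [0, 0, 0], "claw": 110}, {"linear": [0, -240, 170], "turn": [0, 0, 0], "claw": 110}]}}

```text
t: 34.1
eef_pos: [0.5352, -0.2365, 0.1968]
tcp_rot: [-3.14, 0.021, 1.607]
force: [0.1, 0.9, -0.4]
gripper_width: 0.0484
```

```bash
python3 -c "
from h import *
look(21)
a=cv2.imread('pics/side21_full.png')[155:265,285:375];a=cv2.convertScaleAbs(cv2.resize(a,None,fx=5,fy=5,interpolation=2),alpha=2)
b=cv2.imread('pics/top21_full.png')[180:245,260:395];b=cv2.convertScaleAbs(cv2.resize(b,(345,166),interpolation=2),alpha=1.6)
o=np.zeros((550,795,3),np.uint8);o[:,:450]=a;o[:166,450:]=b;cv2.imwrite('pics/c21.png',o)"
```

```text
34.2 [ 537.  -229.2  196. ] [-3.14    0.0148  1.6165] [-0.42  1.02 -0.36]
```

View pics/c21.png

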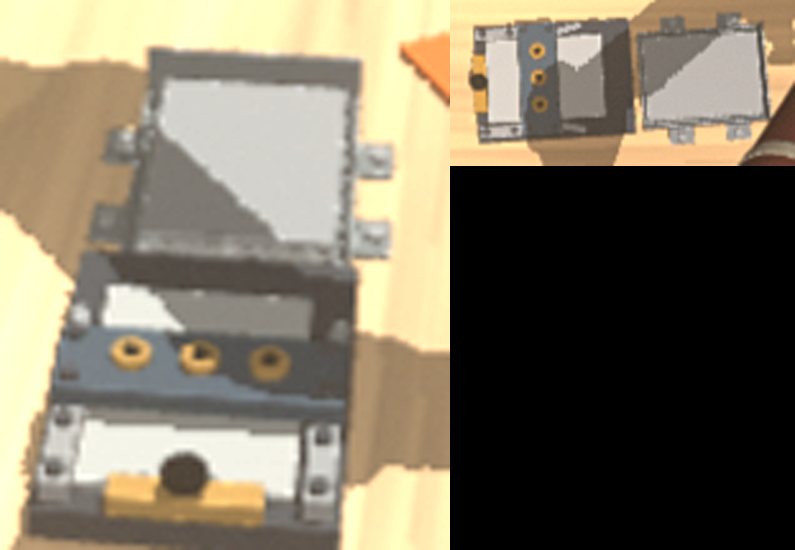

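View pics/top21_full.png

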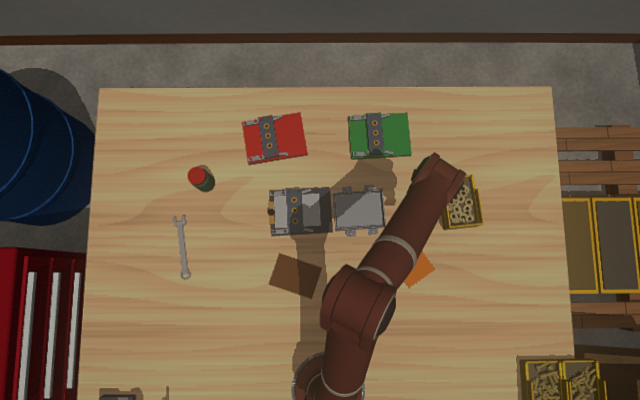

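```bash
python3 -c "
from h import *
a=cv2.imread('pics/top21_full.png')[184:238,264:390];cv2.imwrite('pics/e21.png',cv2.convertScaleAbs(cv2.resize(a,None,fx=6.3,fy=6.3,interpolation=2),alpha=1.8))"
```

```text
(no output)
```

View pics/e21.png

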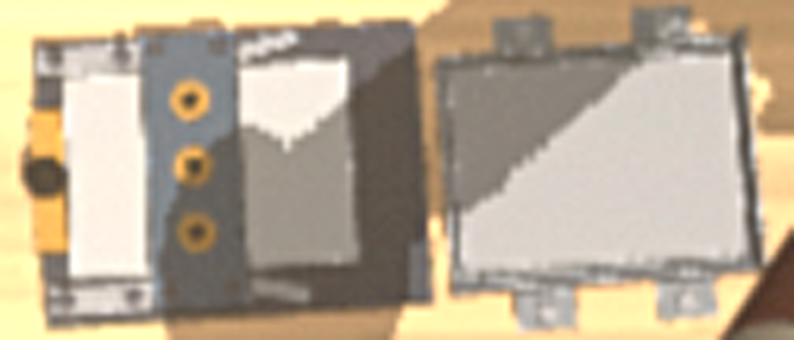

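The enlarged top view shows the blank squarely between the rails. Its front edge is on the brass stop at crop x≈66, its rear edge is at (355,60–262), and the stack still lies in the tray. The robot is clear, so I'm handing in.

```bash
python3 -c "
from workcell import *
print(state()['t'],close_job())"
```

```text
the job is handed in; nothing more can be done
34.2 None
```

The top blank is home against the brass end stop, under the bridge of the dark grey jig. I handed the job in at 34.2 s with the gripper raised clear.

- **How it went:** I dragged the blank flat with two lightly pressed fingertips. The last 5–8 mm I pushed from behind at its rear edge until it met the stop. The final push read 8.2 N, and the blank stayed put when I increased it from 5.3 N to 8.2 N. The highest downward press I read was 12.1 N. Force is only reported at the end of each move, so brief peaks in between were not seen.
- **What went wrong on the way:** The blank turned about 9° off line during the first drag because one fingertip carried most of the load. I levelled the tool and turned the blank back while it stayed on the stack. It then caught at the flared mouth, where the fingertips slid about 25 mm over its top face. Moving it about 3 mm sideways freed it.
- **Last checks:** In the final views the blank lies square between the rails with its front edge on the stop. The stack looks undisturbed in the tray, though I did not measure the position of the second blank afterwards. In the top view the oil can, spanner, red and green jigs and brown plate look unmoved. The arm hides part of the bin and the orange plate, which it never went near at low height.
- **Disagreement:** My two estimates of the channel's centre line, from the bushings and from the rails, differed by 2–4 mm. The rails turned out to be the better guide.

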